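# Mount a carved column on the gilding stand's axle

## Task

Set the carved column flat in the saddle of the gilding stand, between its two posts, and let go of it. Then take the red-handled axle from its rest and slide it through the first post, the column's bore and the second post until its brass collar is home against the post. Leave the can, bottle, jar and brush where they are.

Things in the scene. Friction and masses are not known exactly. Their poses are not given: they have to be found in the camera images.
- stand: Gilding stand, fixed: plywood base 100 (x) x 170 (y) x 12 mm, wooden saddle block 44 x 92 mm with a flat top 55 mm up, two white steel posts 56 mm wide in x, 12 mm thick, up to z 108 mm, inner faces at y -49 and +49 mm. Each has a 12 mm round through hole; both holes lie on one line along y at x 0, z 80 mm. Origin: centre of the underside, on the table; z up, y within 0.25 rad of world y.
- saddle (a point): Middle of the saddle's flat top, where the middle of the column's underside belongs (stand frame 0, 0, 55 mm). Four black corner guides 8 x 16 mm (inner faces at x -28 and +28, centred at y -40 and +40 mm) rise to z 70 mm and leave a channel 56 mm wide and 98 mm long for the column.
- hole_right (a point): Centre of the hole at the outer face of the right-hand post (stand frame x 0, y -61, z 80 mm); axes as the stand's.
- hole_left (a point): Centre of the hole at the outer face of the left-hand post (stand frame x 0, y +61, z 80 mm); axes as the stand's.
- column: Carved column piece, 0.1 to 0.2 kg: five rounded beads, three gold and two yellow, bare wooden ends, 50 wide (x) x 90 long (y) x 50 mm high; flat underside, sides upright to about 34 mm, rounded top. An 18 mm bore runs through along y, its centre 25 mm above the underside. Either end may face either post. Starts upright on the table. Origin: centre of the underside.
- axle: Loose axle, 0.1 kg: steel shaft 8 mm thick, 140 mm long, last 12 mm tapered to 3 mm; brass collar 24 mm wide, 5 mm thick; round red handle 18 mm thick, 60 mm long. Origin: on the axis at the collar's face on the shaft side; y points to the tip, collar and handle at y 0 to -65 mm. Centre of mass about y +24 mm. Starts level in the rest, axis 34 mm above the table, handle free in the air.
- axle_tip (a point): The point of the axle's tapered tip, 140 mm from the collar's face.
- axle_grip (a point): Middle of the red handle, on its axis, 35 mm behind the collar's face: a good place to grip across the handle.
- rest: Wooden axle rest, fixed: base 50 x 120 x 8 mm (y 0 to 120 mm) with V-notched supports 10 mm thick at y 16 and 100 mm, up to 37 mm high. The shaft lies in the notches along the rest's y axis, tip towards +y, and lifts straight up. Origin: on the table, under the collar's face (the axle may be shifted up to 5 mm along y).
- varnish_can: Yellow can, 76 mm in diameter, 95 mm high, 0.6 kg; leave it alone. Origin: centre of the underside.
- size_bottle: Small brown bottle with a red label, 36 mm in diameter, 80 mm high; leave it alone. Origin: centre of the underside.
- blue_jar: Blue jar, 56 mm in diameter, 60 mm high; leave it alone. Origin: centre of the underside.
- brush: Brush with a wooden handle, 170 mm long, lying on the table along its x axis; leave it alone.
Not all that is in view belongs to the job. Several things have the shape of the axle; the one meant has the colours described above.

How it is judged:
On the way:
1. the column stands flat in the saddle between the posts, in line with the holes and let go, with the axle not yet in the stand (x of column in the frame of stand between -0.006 and 0.006 m and y of column in the frame of stand between -0.008 and 0.008 m and z of column in the frame of stand between 0.051 and 0.059 m and angle between the y axis of column and the y axis of stand, either way round below 0.12 rad and angle between column's own z axis and vertical below 0.1 rad and contact force between the fingers and column below 0.2 N and linear speed of column below 0.02 m/s and distance between axle_tip and saddle above 0.07 m), for 0.2 s.
At the end, for the whole second after the job is handed in: Column flat in the saddle (6 mm across, 8 mm along, 4 mm height, 0.12 rad yaw, 0.1 rad tilt); axle through both posts and column from either side, in line within 6 mm and 0.07 rad, collar face within 5 mm of its post, tip out beyond the other; all let go, at rest (x of column in the frame of stand between -0.006 and 0.006 m and y of column in the frame of stand between -0.008 and 0.008 m and z of column in the frame of stand between 0.051 and 0.059 m and angle between the y axis of column and the y axis of stand, either way round below 0.12 rad and angle between column's own z axis and vertical below 0.1 rad and x of axle in the frame of stand between -0.006 and 0.006 m and z of axle in the frame of stand between 0.074 and 0.086 m and x of axle_tip in the frame of stand between -0.006 and 0.006 m and z of axle_tip in the frame of stand between 0.074 and 0.086 m and angle between the y axis of axle and the y axis of stand, either way round below 0.07 rad and ((y of axle in the frame of stand between -0.066 and -0.059 m and y of axle_tip in the frame of stand above 0.068 m) or (y of axle in the frame of stand between 0.059 and 0.066 m and y of axle_tip in the frame of stand below -0.068 m)) and linear speed of each of axle, column below 0.02 m/s); the robot touches nothing.
It fails at once if the varnish can is pushed more than 30 mm from its place (distance of varnish_can from where it was at the start of the episode above 0.03 m).
It fails at once if the small bottle is pushed more than 30 mm from its place (distance of size_bottle from where it was at the start of the episode above 0.03 m).
It fails at once if the blue jar is pushed more than 30 mm from its place (distance of blue_jar from where it was at the start of the episode above 0.03 m).
It fails at once if the brush is pushed more than 30 mm from its place (distance of brush from where it was at the start of the episode above 0.03 m).
It also fails if it takes over 61 s, if anything falls off the work surface, if the arm or the gripper's body presses on something with over 40 N, if the wrist force passes 120 N, or if a joint passes its speed limit or range.

## Robot

A 6-joint arm with a two-finger parallel gripper is mounted at the origin on the work surface. World frame = base frame: x ahead of the robot, y to its left, z up, the work surface at z = 0. Lengths are in m, angles in rad, forces in N, time in s.
With the tool pointing down it reaches from about 0.35 to 0.775 m from the base axis. Payload 5.5 kg.
Tool frame: the origin (TCP) lies midway between the tips of the shut fingers; the grasp point (between the pads) lies 19 mm behind it (env.tcp_to_grasp is the distance from the TCP to the grasp point, in m); z points along the fingers, y is the direction in which the jaws open and shut (so a half turn about z gives the same grasp; the last joint's range is limited). The gripper opens to 85 mm and grips with 20 to 120 N. Pads are 22 mm wide; open, the fingers measure 114 mm over their backs; the gripper's body (76 mm by 85 mm) begins 54 mm behind the grasp point. The pads swing forward as they close: fully open they stand 13 mm farther back than shut.
Start: joints at [0.978, 0.313, 0.046, 1.304, 0, 1.431], TCP at [0.252, 0.517, 0.231] pointing down, gripper open.
Joint ranges: [-2.76, 2.76], [-0.86, 1.69], [-1.03, 1.26], [-2.2, 2.34], [-1.47, 1.5], [-3.14, 3.14]. Speed limits (rad/s): [2.57, 2.57, 3.14, 3.14, 3.14, 3.14].

## Interface

Orientations are given as a unit quaternion [w, x, y, z].
In Python, from workcell import get_state, viewer, hand_in, finder, env gives the robot as it stands.
- The arm moves only by the tool arm_command, never from a script. Its argument "motion" is a list of rows, each an object of numbers: "x", "y", "z": the shift along the tool's x, y, z in mm; "rx", "ry", "rz": the turn, a rotation vector about the tool's x, y, z in degrees; "hand": the closure, from -1 (fully open) to 1 (shut). A call has 1 to 10 rows; each row is the pose to reach, as a shift and turn from the pose commanded when the call began, along the tool's axes at that moment; what a row does not reach only later rows make up. A row lasts 1/8 s, in which the tool goes at most 62.5 mm and 10.7 degrees, less where a joint would pass 70% of its speed; a pose out of reach is approached as far as the arm can. A call with a gripper value outside its range is refused whole. The fingers move at their own pace and stop on an object; "force" is the grip in N (left out, the last holds). Time passes only in rows, so rows that repeat a pose let the fingers close. It gives the time, the measured TCP pose, the force and the opening at its end, in the units of the state.
- get_state(): the state, without advancing time (a new reading comes with each control period).
- viewer.read_camera(name): name is "scene" or "top" or "wrist"; returns a dict with "image" (384x512x3 uint8, red, green, blue), "z_map" (384x512 float32, m along the optical axis (not along the pixel's ray), 0 where there is no reading), "intrinsics" (3x3 intrinsics, pixels), "rvec" (rotation vector, rad) and "tvec" (3), from world to camera coordinates, as OpenCV has them. Camera axes: x right, y down, z forward; pixel columns grow to the right and rows downward; lengths in m; the calibration is good to about 2 mm. A picture is of the moment at which its call begins.
- hand_in(): hands the job in, once; it reports no verdict.
Trained networks look in a picture, given as the dict that the camera call returned (one of the last four; its "shot" number tells which), for a name from the list of things; names that differ only in an ending like _2 or _b are one class to them, and where a whole thing is asked for, a point or a joint stands for the part that bears it (a point fixed in the world has none). Each returns a list of dicts, best first, with "score" (0 to 1); they miss things now and then, are a little off and sometimes report something else, mostly with a low value. They report only what shows in the picture. A call takes as long as a camera call. They do not tell look-alikes from the thing itself.
- finder.find_in(picture, query): "at" ([column, row] in pixels, amid what is visible of it).
- finder.masks_of(picture, query): "region" (384x512 bool, what is visible of it) and "at" ([column, row] in pixels, amid what is visible of it).
The state is a dict: "clock": time; "joint_pos": joint angles; "qvel": joint speeds; "tau": joint torques, N m; "tcp_pos": TCP position; "orientation": TCP orientation; "wrist_force": force on the tool from outside, world axes, zero at the start; "ft_torque": the same for the moment, N m; "finger_gap": finger opening in m.
Only numpy, scipy, OpenCV 4.12 (cv2) and the standard library are available. Lean on these libraries where they do the work, as an engineer would, in place of code of your own. Each camera call takes 0.05 s, during which the arm holds its last target.

## Working session

There is one attempt and no reset: what is moved stays moved. The work goes in short steps, Python scripts to look and compute and a tool call to move; the robot and the scene stay as the last step left them, time stands still between calls to the robot, and variables do not carry over. Pictures are saved under pics/ and viewed, and the job is handed in when it is done.

Besides the shell and the picture viewer there is one more tool, called after "Request:" in YAML: its name, and indented under it one key for each argument. arm_command: Moves the arm, as the interface text tells. Its arguments: {"type":"object","properties":{"motion":{"type":"array","items":{"type":"object","properties":{"x":{"type":"number"},"y":{"type":"number"},"z":{"type":"number"},"rx":{"type":"number"},"ry":{"type":"number"},"rz":{"type":"number"},"hand":{"type":"number"}}}},"force":{"type":"number"}},"required":["motion"]}

```bash
ls; mkdir -p pics
cat > h.py <<'E'
import numpy as np, cv2
from scipy.spatial.transform import Rotation as R
from workcell import get_state, viewer, hand_in, finder, env
def cam(n):
    p=viewer.read_camera(n); return p
def save(p,name,crop=None,scale=1):
    im=p["image"][:,:,::-1]
    if crop: im=im[crop[1]:crop[3],crop[0]:crop[2]]
    if scale!=1: im=cv2.resize(im,None,fx=scale,fy=scale,interpolation=cv2.INTER_CUBIC)
    cv2.imwrite("pics/"+name,im)
def cloud(p):
    K=p["intrinsics"];z=p["z_map"].astype(float)
    v,u=np.mgrid[:z.shape[0],:z.shape[1]]
    c=np.stack([(u-K[0,2])/K[0,0]*z,(v-K[1,2])/K[1,1]*z,z],-1)
    M=R.from_rotvec(np.ravel(p["rvec"])).as_matrix()
    w=(c-np.ravel(p["tvec"]))@M
    w[z==0]=np.nan
    return w
def proj(p,X):
    q,_=cv2.projectPoints(np.atleast_2d(X).astype(float),np.ravel(p["rvec"]),np.ravel(p["tvec"]),p["intrinsics"],None)
    return q[:,0]
E
python3 - <<'E'
from h import *
for n in ["scene","top","wrist"]:
    p=cam(n); save(p,n+"0.png"); np.savez(n+"0.npz",**{k:p[k] for k in ["image","z_map","intrinsics","rvec","tvec"]})
    print(n,p["rvec"],p["tvec"],p["intrinsics"][0,0])
    for q in ["stand","column","axle","rest","varnish_can","size_bottle","blue_jar","brush"]:
        for r in finder.find_in(p,q)[:4]:
            w=cloud(p); a=np.round(r["at"]).astype(int); print(q,round(r["score"],2),a,np.round(w[a[1],a[0]],3))
print(get_state())
E
```

```text
pics
scene [ 1.58821513  1.92916763 -0.83937054] [ 0.09195326 -0.2822981   1.34844264] 376.5870497241176
stand 0.77 [237 225] [nan nan nan]
column 0.92 [349 213] [0.493 0.246 0.039]
axle 0.83 [142 186] [ 0.495 -0.3    0.038]
axle 0.48 [175 139] [ 0.226 -0.309  0.003]
rest 0.82 [141 207] [ 0.544 -0.289  0.008]
varnish_can 0.82 [306 300] [0.788 0.162 0.093]
size_bottle 0.71 [367 297] [0.73  0.283 0.047]
size_bottle 0.58 [138 188] [ 0.506 -0.307  0.039]
size_bottle 0.41 [349 210] [0.489 0.245 0.046]
blue_jar 0.58 [162 296] [ 0.814 -0.115  0.061]
brush 0.63 [275 178] [0.38  0.044 0.023]
top [ 2.13852088 -2.14373486  0.12318778] [0.00833526 0.53919475 0.96446918] 372.9726636537891
stand 0.95 [263 176] [ 0.57  -0.018  0.054]
column 0.64 [160 212] [0.476 0.256 0.045]
axle 0.88 [375 312] [ 0.213 -0.313 -0.   ]
axle 0.71 [372 208] [ 0.485 -0.304  0.042]
rest 0.79 [361 187] [ 0.546 -0.288  0.004]
rest 0.19 [263 174] [ 0.574 -0.018  0.057]
varnish_can 0.83 [201 110] [0.738 0.143 0.096]
varnish_can 0.31 [154 130] [0.701 0.281 0.043]
size_bottle 0.54 [155 128] [0.704 0.276 0.05 ]
size_bottle 0.2 
[... 352 characters left out ...]
{'clock': 1.35, 'joint_pos': array([ 9.78379334e-01,  3.13224422e-01,  4.60864485e-02,  1.30361875e+00,
       -3.31642690e-05,  1.43117476e+00]), 'qvel': array([-1.39012786e-04,  4.25973725e-05, -1.69319508e-03, -2.27778542e-03,
        7.69775879e-04, -1.64013493e-04]), 'tau': array([ 5.86568094e-04, -4.80467892e+01,  2.98807043e+01,  4.64575332e-04,
       -1.00298475e-04, -3.21295161e-06]), 'tcp_pos': array([0.25159421, 0.51706239, 0.23130372]), 'orientation': array([2.25708940e-05, 2.24468625e-01, 9.74481316e-01, 1.25555611e-05]), 'wrist_force': array([ 0.93200556, -0.55275247, -0.15044573]), 'ft_torque': array([ 0.01776405, -0.02208292, -0.07143085]), 'finger_gap': 0.08532644829064115}
```

View images.

View pics/scene0.png

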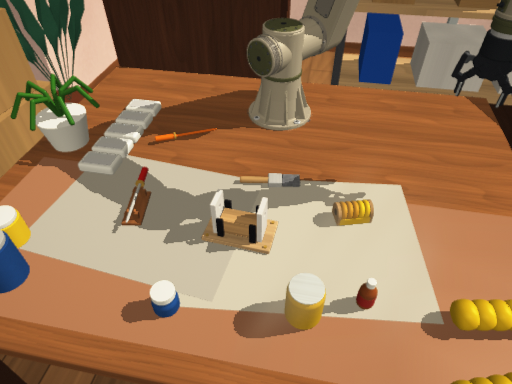

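View pics/top0.png

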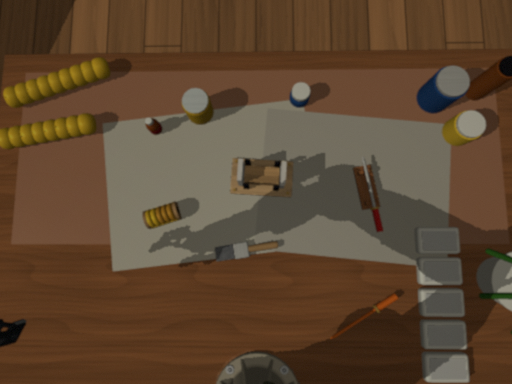

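View pics/wrist0.png

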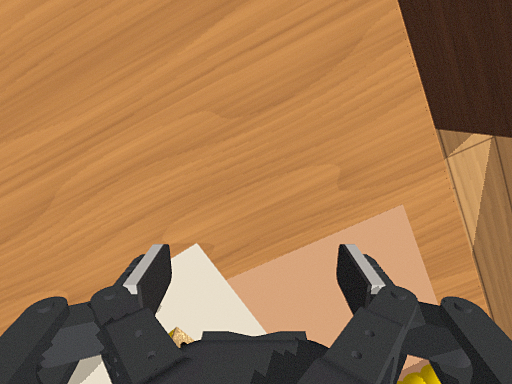

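Run:
```python
from h import *
t={k:v for k,v in np.load("top0.npz").items()}; s={k:v for k,v in np.load("scene0.npz").items()}
a=cv2.resize(t["image"][145:245,340:400,::-1],None,fx=5,fy=5,interpolation=cv2.INTER_CUBIC)
b=cv2.resize(t["image"][150:250,130:300,::-1],None,fx=3,fy=5*1.0*1,interpolation=cv2.INTER_CUBIC)
cv2.imwrite("pics/crop.png",a)
c=cv2.resize(s["image"][160:260,110:390,::-1],None,fx=2.8,fy=2.8,interpolation=cv2.INTER_CUBIC);cv2.imwrite("pics/crop2.png",c)
for nm,p in (("top",t),("scene",s)):
    w=cloud(p)
    hsv=cv2.cvtColor(p["image"],cv2.COLOR_RGB2HSV)
    def rep(n,x0,x1,y0,y1,z0,z1,extra=None):
        m=(w[...,0]>x0)&(w[...,0]<x1)&(w[...,1]>y0)&(w[...,1]<y1)&(w[...,2]>z0)&(w[...,2]<z1)
        if extra is not None:m&=extra
        P=w[m]
        if len(P)<5: print(nm,n,len(P));return
        r=cv2.minAreaRect((P[:,:2]*1000).astype(np.float32))
        print(nm,n,len(P),"med",np.round(np.median(P,0),4),"rect",np.round(r[0],1),np.round(r[1],1),round(r[2],1))
    rep("column",.4,.55,.17,.34,.015,.06)
    rep("posts",.45,.7,-.15,.12,.095,.115)
    rep("base",.45,.7,-.15,.12,.006,.018)
    rep("saddle",.45,.7,-.15,.12,.05,.062)
    red=((hsv[...,0]<8)|(hsv[...,0]>172))&(hsv[...,1]>170)
    rep("handle",.35,.65,-.42,-.2,.025,.06,red)
    rep("shaft",.4,.75,-.42,-.2,.028,.06,~red)
```

```text
top column 671 med [0.4674 0.2546 0.0437] rect [469.9 258. ] [51.1 90.8] 17.5
top posts 227 med [0.5733 0.0351 0.1077] rect [574.1 -12.4] [121.9  56.3] 86.4
top base 1107 med [ 0.5514 -0.0148  0.0117] rect [572.6 -11.8] [219.4 244.6] 89.9
top saddle 612 med [ 0.5742 -0.0123  0.0548] rect [570.2 -14.1] [116.   64.8] 85.8
top handle 114 med [ 0.4533 -0.3162  0.0415] rect [ 454.2 -316.8] [56.  14.5] 10.1
top shaft 269 med [ 0.528  -0.302   0.0366] rect [ 523.8 -305.3] [202.1  32.5] 11.1
scene column 768 med [0.4805 0.2569 0.0414] rect [470.4 257.9] [51.8 93.4] 15.3
scene posts 287 med [ 0.5771 -0.061   0.1083] rect [572.4 -13.8] [122.7  58.7] 86.0
scene base 1031 med [0.604  0.0047 0.0129] rect [600.6 -27.3] [129.1 215.4] 6.7
scene saddle 661 med [ 0.5761 -0.0172  0.0558] rect [574.  -13.1] [121.4  71.3] 85.4
scene handle 79 med [ 0.4514 -0.316   0.0421] rect [ 449.2 -317.9] [52.3 16.7] 7.6
scene shaft 249 med [ 0.5366 -0.3019  0.0373] rect [ 522.4 -302.2] [205.2  33.7] 7.6
```

View pics/crop.png

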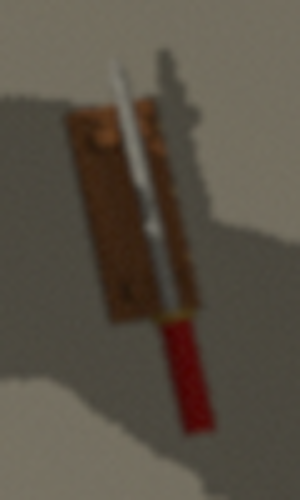

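View pics/crop2.png

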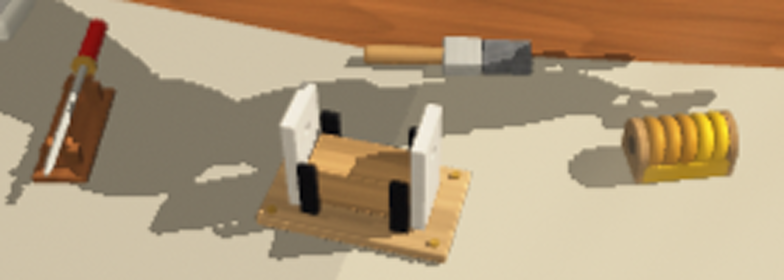

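```bash
cat >> h.py <<'E'
def tool(st=None):
    st=st or get_state(); q=st["orientation"]
    return np.array(st["tcp_pos"]),R.from_quat([q[1],q[2],q[3],q[0]])
def down(phi):  # y_tool dir at phi deg, z down
    y=np.array([np.cos(np.radians(phi)),np.sin(np.radians(phi)),0]);z=np.array([0,0,-1.])
    return R.from_matrix(np.stack([np.cross(y,z),y,z],1))
def rel(target,Rt,p0=None,R0=None):
    p,r=tool()
    if p0 is not None:p=np.array(p0);r=R0
    print("now",np.round(p,4),"phi",round(float(np.degrees(np.arctan2(r.as_matrix()[1,1],r.as_matrix()[0,1]))),2))
    print("xyz mm",np.round(r.inv().apply(np.array(target)-p)*1000,1),"rot deg",np.round(np.degrees((r.inv()*Rt).as_rotvec()),2))
E
python3 - <<'E'
from h import *
w=np.load("wrist0.npz"); M=R.from_rotvec(w["rvec"]); c=M.inv().apply(-w["tvec"])
p,r=tool(); print("cam in tool",r.inv().apply(c-p)*1000, "axis in tool",r.inv().apply(M.inv().apply([0,0,1])),"ximg",r.inv().apply(M.inv().apply([1,0,0])))
print(w["intrinsics"])
rel([.470,.258,.16],down(16.5))
print(env, env.tcp_to_grasp)
E
```

```text
cam in tool [  74.79746856    0.27422987 -142.93350718] axis in tool [-2.91702554e-01  9.15771048e-04  9.56508641e-01] ximg [-6.97152969e-04  9.99999073e-01 -1.17001714e-03]
[[283.60662633   0.         253.64732267]
 [  0.         283.60662633 194.30423686]
 [  0.           0.           1.        ]]
now [0.2516 0.5171 0.2313] phi 64.06
xyz mm [-309.7 -137.4   71.3] rot deg [ 0.    0.   47.56]
<Robot object at 0x7f595055be00> 0.0187
```

Request:
arm_command:
  motion:
    - {"x": -52, "y": -23, "z": 12, "rz": 8}
    - {"x": -104, "y": -46, "z": 24, "rz": 16}
    - {"x": -156, "y": -69, "z": 36, "rz": 24}
    - {"x": -208, "y": -92, "z": 48, "rz": 32}
    - {"x": -260, "y": -115, "z": 60, "rz": 40}
    - {"x": -310, "y": -137, "z": 71, "rz": 47.6}
    - {"x": -310, "y": -137, "z": 71, "rz": 47.6}
    - {"x": -310, "y": -137, "z": 71, "rz": 47.6}

```text
invalid input at $.motion[0]: expected keys x, y, z, rx, ry, rz, hand
```

```bash
cat >> h.py <<'E'
def rect(w,x0,x1,y0,y1,z0,z1,extra=None):
    m=(w[...,0]>x0)&(w[...,0]<x1)&(w[...,1]>y0)&(w[...,1]<y1)&(w[...,2]>z0)&(w[...,2]<z1)
    if extra is not None:m&=extra
    P=w[m]; r=cv2.minAreaRect((P[:,:2]*1000).astype(np.float32))
    print(len(P),"med",np.round(np.median(P,0),4),"rect",np.round(r[0],1),np.round(r[1],1),round(r[2],1)); return P
E
python3 - <<'E'
from h import *
p=cam("wrist");save(p,"w1.png");w=cloud(p)
for z0,z1 in((.012,.06),(.012,.035),(.035,.06)): rect(w,.4,.55,.17,.34,z0,z1)
print(np.nanmax(w[...,2][(abs(w[...,0]-.47)<.03)&(abs(w[...,1]-.258)<.03)]), "table",np.nanmedian(w[...,2][w[...,2]<.008]))
rel([.470,.258,.002],down(16.5))
E
```

```text
144 med [0.4415 0.2956 0.0195] rect [443.4 295.8] [30.8  8.9] 34.6
144 med [0.4415 0.2956 0.0195] rect [443.4 295.8] [30.8  8.9] 34.6
0 med [nan nan nan] rect [0. 0.] [0. 0.] 0.0
  return _methods._mean(a, axis=axis, dtype=dtype,
  ret = um.true_divide(
Traceback (most recent call last):
ValueError: zero-size array to reduction operation fmax which has no identity
```

View pics/w1.png

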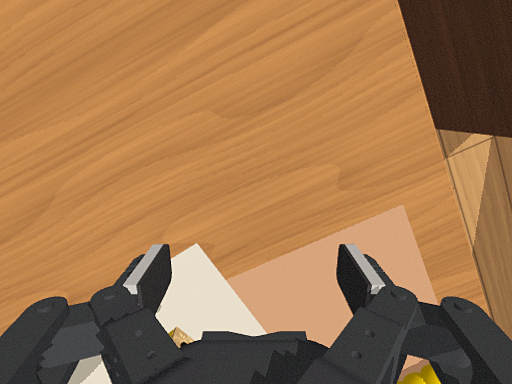

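The move was refused (all keys are needed); the picture is unchanged from before.

Request:
arm_command:
  motion:
    - {"x": -52, "y": -23, "z": 12, "rx": 0, "ry": 0, "rz": 8, "hand": -1}
    - {"x": -104, "y": -46, "z": 24, "rx": 0, "ry": 0, "rz": 16, "hand": -1}
    - {"x": -156, "y": -69, "z": 36, "rx": 0, "ry": 0, "rz": 24, "hand": -1}
    - {"x": -208, "y": -92, "z": 48, "rx": 0, "ry": 0, "rz": 32, "hand": -1}
    - {"x": -260, "y": -115, "z": 60, "rx": 0, "ry": 0, "rz": 40, "hand": -1}
    - {"x": -310, "y": -137, "z": 71, "rx": 0, "ry": 0, "rz": 47.6, "hand": -1}
    - {"x": -310, "y": -137, "z": 71, "rx": 0, "ry": 0, "rz": 47.6, "hand": -1}
    - {"x": -310, "y": -137, "z": 71, "rx": 0, "ry": 0, "rz": 47.6, "hand": -1}

```text
clock: 2.4
tcp_pos: [0.4702, 0.2582, 0.1603]
orientation: [-0.0, 0.599, 0.801, -0.0]
wrist_force: [0.5, 0.5, -0.1]
finger_gap: 0.0854
```

Run:
```python
from h import *
p=cam("wrist");save(p,"w2.png");w=cloud(p)
for z0,z1 in((.012,.06),(.012,.035),(.035,.06)): rect(w,.4,.55,.17,.34,z0,z1)
rel([.470,.258,.002],down(16.5))
print("top z",np.nanmax(w[...,2][(abs(w[...,0]-.47)<.03)&(abs(w[...,1]-.258)<.03)]), "table",np.nanmedian(w[...,2][w[...,2]<.008]))
```

```text
4655 med [0.4676 0.2618 0.0451] rect [468.5 257.1] [50.4 91. ] 17.6
617 med [0.4607 0.268  0.0281] rect [468.3 257.5] [50.4 90.2] 17.6
4038 med [0.4678 0.2612 0.046 ] rect [468.7 257. ] [45.6 90.7] 17.7
now [0.4699 0.2588 0.1605] phi 16.53
xyz mm [ -0.9  -0.2 158.5] rot deg [-0.   -0.02  0.03]
top z 0.25905959969053177 table 0.0006688254496113398
```

View pics/w2.png

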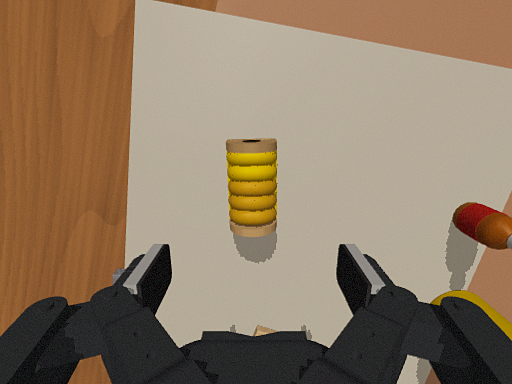

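Run:
```python
from h import *
rel([.4685,.257,.003],down(17.6))
```

```text
now [0.4699 0.2588 0.1605] phi 16.53
xyz mm [ -1.4  -1.9 157.5] rot deg [-0.   -0.02 -1.07]
```

Request:
arm_command:
  motion:
    - {"x": -1.4, "y": -1.9, "z": 45, "rx": 0, "ry": 0, "rz": -1, "hand": -1}
    - {"x": -1.4, "y": -1.9, "z": 90, "rx": 0, "ry": 0, "rz": -1, "hand": -1}
    - {"x": -1.4, "y": -1.9, "z": 130, "rx": 0, "ry": 0, "rz": -1, "hand": -1}
    - {"x": -1.4, "y": -1.9, "z": 157, "rx": 0, "ry": 0, "rz": -1, "hand": -1}
    - {"x": -1.4, "y": -1.9, "z": 157, "rx": 0, "ry": 0, "rz": -1, "hand": -1}
    - {"x": -1.4, "y": -1.9, "z": 157, "rx": 0, "ry": 0, "rz": -1, "hand": 1}
    - {"x": -1.4, "y": -1.9, "z": 157, "rx": 0, "ry": 0, "rz": -1, "hand": 1}
    - {"x": -1.4, "y": -1.9, "z": 157, "rx": 0, "ry": 0, "rz": -1, "hand": 1}
    - {"x": -1.4, "y": -1.9, "z": 157, "rx": 0, "ry": 0, "rz": -1, "hand": 1}
    - {"x": -1.4, "y": -1.9, "z": 157, "rx": 0, "ry": 0, "rz": -1, "hand": 1}
  force: 35

```text
clock: 3.7
tcp_pos: [0.4701, 0.2572, 0.0051]
orientation: [0.001, 0.591, 0.806, 0.002]
wrist_force: [-1.1, 1.2, 6.0]
finger_gap: 0.0494
```

Run:
```python
from h import *
p=cam("wrist");save(p,"w3.png");s=get_state();print(s["finger_gap"],s["wrist_force"])
rel([.4685,.257,.18],down(17.6))
```

```text
0.049573601707703634 [-1.46609159  0.88233802  6.22720717]
now [0.4701 0.2572 0.0051] phi 17.48
xyz mm [   0.5   -1.1 -174.9] rot deg [ 0.18 -0.06 -0.12]
```

View pics/w3.png

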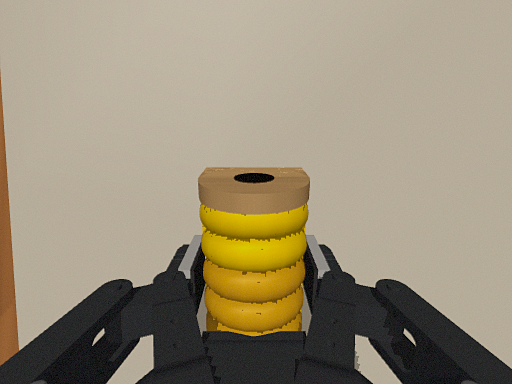

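Run:
```python
from h import *
rel([.572,-.087,.30],down(-4.2))
```

```text
now [0.4701 0.2572 0.0051] phi 17.48
xyz mm [-358.6   -5.3 -295.3] rot deg [ 0.16 -0.09 21.68]
```

Request:
arm_command:
  motion:
    - {"x": 0, "y": 0, "z": -10, "rx": 0, "ry": 0, "rz": 0, "hand": 1}
    - {"x": 0, "y": 0, "z": -50, "rx": 0, "ry": 0, "rz": 0, "hand": 1}
    - {"x": -30, "y": -1, "z": -95, "rx": 0, "ry": 0, "rz": 3, "hand": 1}
    - {"x": -75, "y": -2, "z": -135, "rx": 0, "ry": 0, "rz": 6, "hand": 1}
    - {"x": -125, "y": -3, "z": -170, "rx": 0, "ry": 0, "rz": 9, "hand": 1}
    - {"x": -175, "y": -3, "z": -205, "rx": 0, "ry": 0, "rz": 12, "hand": 1}
    - {"x": -225, "y": -4, "z": -240, "rx": 0, "ry": 0, "rz": 15, "hand": 1}
    - {"x": -275, "y": -5, "z": -270, "rx": 0, "ry": 0, "rz": 18, "hand": 1}
    - {"x": -325, "y": -5, "z": -290, "rx": 0, "ry": 0, "rz": 21, "hand": 1}
    - {"x": -358, "y": -5, "z": -295, "rx": 0, "ry": 0, "rz": 21.7, "hand": 1}

```text
clock: 5.0
tcp_pos: [0.5723, -0.0893, 0.3006]
orientation: [0.002, 0.734, 0.679, 0.001]
wrist_force: [0.2, -0.2, -2.1]
finger_gap: 0.0495
```

Request:
arm_command:
  motion:
    - {"x": 0, "y": 0, "z": 0, "rx": 0, "ry": 0, "rz": 0, "hand": 1}
    - {"x": 0, "y": 0, "z": 0, "rx": 0, "ry": 0, "rz": 0, "hand": 1}

```text
clock: 5.25
tcp_pos: [0.571, -0.0863, 0.2982]
orientation: [-0.001, 0.733, 0.68, -0.0]
wrist_force: [-0.8, 0.8, -1.0]
finger_gap: 0.0491
```

Run:
```python
from h import *
p=cam("wrist");s=get_state();save(p,"w4.png");w=cloud(p)
np.savez("w4.npz",w=w,tcp=s["tcp_pos"],q=s["orientation"],**{k:p[k] for k in ["image","z_map","intrinsics","rvec","tvec"]})
print(s["finger_gap"],s["wrist_force"])
rect(w,.5,.65,-.12,.12,.1,.115)
rect(w,.5,.65,-.12,.0,.1,.115)
rect(w,.5,.65,0,.12,.1,.115)
rect(w,.5,.65,-.15,.12,.05,.06)
rel([.573,-.013,.30],down(-4.2))
```

```text
0.04964051895855901 [-0.53973506 -0.74528421 -2.30764467]
1202 med [0.5734 0.036  0.1083] rect [572.8 -13.5] [121.4  56. ] 86.2
519 med [ 0.5692 -0.0675  0.1083] rect [569.3 -68.2] [11.8 56. ] 86.3
683 med [0.5765 0.0408 0.1084] rect [576.4  40.9] [12.  56.1] 85.9
2614 med [ 0.5731 -0.0104  0.0554] rect [573.2 -13.6] [98.4 69.8] 86.2
now [ 0.5709 -0.0858  0.2982] phi -4.21
xyz mm [72.7 -3.3 -1.8] rot deg [-0.05 -0.03 -0.01]
```

View pics/w4.png

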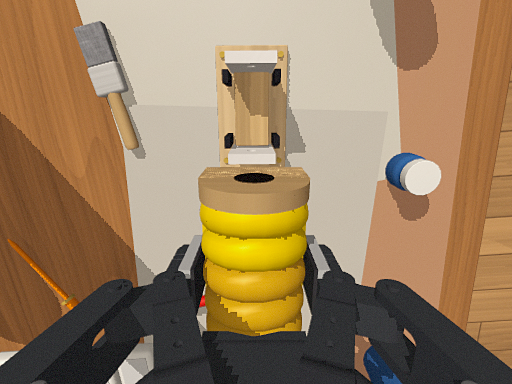

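Run:
```python
from h import *
d=np.load("w4.npz"); q=d["q"]; r=R.from_quat([q[1],q[2],q[3],q[0]])
P=r.inv().apply(d["w"].reshape(-1,3)-d["tcp"])*1000
P=P[~np.isnan(P[:,0])]
m=(abs(P[:,1])<32)&(P[:,0]>12)&(P[:,0]<60)&(P[:,2]>-60)&(P[:,2]<20)
C=P[m]; print(len(C)); print(np.percentile(C,[0,1,50,99,100],axis=0).round(1))
# end face points
e=C[C[:,0]>np.percentile(C[:,0],99.5)-4]
print("end",len(e),np.percentile(e,[0,5,50,95,100],axis=0).round(1))
A=np.c_[e[:,1:],np.ones(len(e))]; print("x=f(y,z)",np.linalg.lstsq(A,e[:,0],rcond=None)[0])
for x0 in range(15,48,4):
    k=C[(C[:,0]>x0)&(C[:,0]<x0+4)]
    if len(k)>10: print(x0,len(k),"y",np.percentile(k[:,1],[1,99]).round(1),"z",np.percentile(k[:,2],[1,99]).round(1))
```

```text
10949
[[ 12.  -32.  -60. ]
 [ 12.1 -29.  -56.9]
 [ 33.8  -0.3 -40.2]
 [ 45.1  29.2   1.9]
 [ 45.5  31.9   5.7]]
end 3572 [[ 41.2 -25.3 -46.2]
 [ 41.9 -20.9 -44.3]
 [ 44.6  -0.3 -29.7]
 [ 45.1  20.5   0.7]
 [ 45.5  24.9   5.7]]
x=f(y,z) [-9.10991643e-04  3.19144145e-02  4.50893024e+01]
15 1003 y [-24.9  24.4] z [-45.5 -14.9]
19 1326 y [-22.6  22.1] z [-44.9 -20.8]
23 595 y [-20.3  19.8] z [-43.4 -30.4]
27 829 y [-22.4  22.4] z [-44.9 -29.2]
31 1161 y [-22.8  22.3] z [-45.5 -28.1]
35 939 y [-22.  22.] z [-45.3 -28.6]
39 1106 y [-22.9  22.5] z [-45.3 -27. ]
43 3068 y [-24.   23.6] z [-44.8   4.3]
```

Run:
```python
from h import *
rel([.5729,-.0135,.13],down(-3.73))
```

```text
now [ 0.5709 -0.0858  0.2982] phi -4.21
xyz mm [ 72.1  -3.2 168.2] rot deg [-0.05 -0.03 -0.48]
```

Request:
arm_command:
  motion:
    - {"x": 30, "y": -1.5, "z": 20, "rx": 0, "ry": 0, "rz": -0.5, "hand": 1}
    - {"x": 60, "y": -3, "z": 60, "rx": 0, "ry": 0, "rz": -0.5, "hand": 1}
    - {"x": 72, "y": -3.2, "z": 110, "rx": 0, "ry": 0, "rz": -0.5, "hand": 1}
    - {"x": 72, "y": -3.2, "z": 150, "rx": 0, "ry": 0, "rz": -0.5, "hand": 1}
    - {"x": 72, "y": -3.2, "z": 168, "rx": 0, "ry": 0, "rz": -0.5, "hand": 1}
    - {"x": 72, "y": -3.2, "z": 168, "rx": 0, "ry": 0, "rz": -0.5, "hand": 1}
    - {"x": 72, "y": -3.2, "z": 168, "rx": 0, "ry": 0, "rz": -0.5, "hand": 1}

```text
clock: 6.18
tcp_pos: [0.5741, -0.0139, 0.1314]
orientation: [0.001, 0.729, 0.684, 0.0]
wrist_force: [0.6, 0.1, -1.9]
finger_gap: 0.0493
```

Run:
```python
from h import *
rel([.5729,-.0135,.0605],down(-3.73))
p=cam("wrist");s=get_state();save(p,"w5.png");w=cloud(p)
print(s["tcp_pos"],s["wrist_force"])
c=cam("scene");save(c,"s5.png",(190,130,300,260),5)
rect(w,.5,.65,.025,.06,.1,.115)
rel([.5729,-.0135,.0605],down(-3.73))
```

```text
now [ 0.5741 -0.0139  0.1314] phi -3.68
xyz mm [ 0.4 -1.4 70.9] rot deg [0.08 0.   0.05]
[ 0.57454443 -0.01419783  0.13179676] [-0.36378726  0.66743364 -1.30968262]
2105 med [0.5765 0.0418 0.1083] rect [576.6  41.4] [12. 56.] 86.3
now [ 0.5746 -0.0144  0.1319] phi -3.71
xyz mm [ 0.8 -2.  71.4] rot deg [0.15 0.01 0.02]
```

View pics/w5.png

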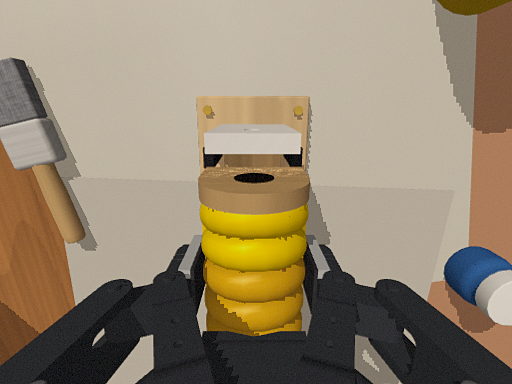

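View pics/s5.png

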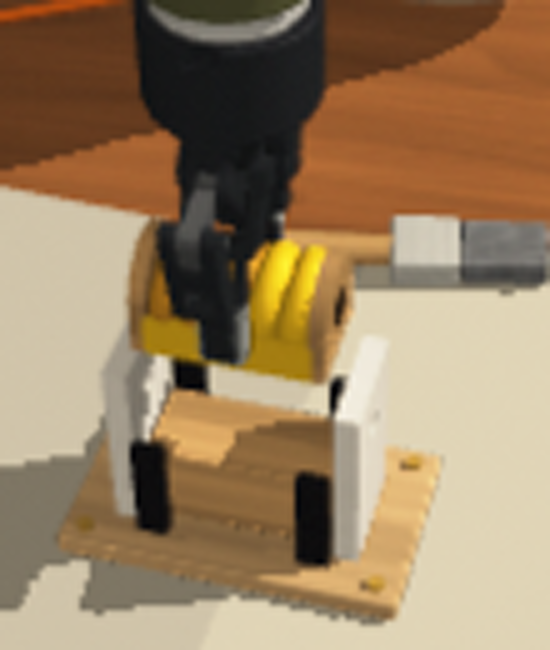

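```bash
cat >> h.py <<'E'
def colpose(w,c=(.573,-.0135),yaw=-3.73):
    a=np.radians(yaw); ex=np.array([np.cos(a),np.sin(a)]);ey=np.array([-np.sin(a),np.cos(a)])
    P=w.reshape(-1,3);P=P[~np.isnan(P[:,0])]
    D=P[:,:2]-c; return np.c_[D@ex,D@ey,P[:,2]]*1000
E
python3 - <<'E'
from h import *
p=cam("wrist");w=cloud(p);Q=colpose(w)
z=Q[:,2]
m=(abs(Q[:,0])<30)&(Q[:,1]>38)&(Q[:,1]<48)&(z>125)&(z<190)
C=Q[m];print(len(C),np.percentile(C,[0.5,2,50,98,99.5],axis=0).round(1))
m=(abs(Q[:,0])<40)&(Q[:,1]>46)&(Q[:,1]<64)&(z>105)&(z<112)
C=Q[m];print(len(C),np.percentile(C,[0.5,2,50,98,99.5],axis=0).round(1))
E
```

```text
4372 [[-22.9  38.1 127.3]
 [-21.3  38.3 128.7]
 [  1.2  44.2 165.6]
 [ 24.   44.9 176.8]
 [ 25.5  45.  177.2]]
2015 [[-27.7  49.3 106.6]
 [-26.9  49.4 107. ]
 [  0.   55.2 108.3]
 [ 26.9  60.8 109.6]
 [ 27.7  60.9 109.9]]
```

Request:
arm_command:
  motion:
    - {"x": 0, "y": -1.3, "z": 0, "rx": 0, "ry": 0, "rz": 0, "hand": 1}
    - {"x": 0, "y": -1.3, "z": 20, "rx": 0, "ry": 0, "rz": 0, "hand": 1}
    - {"x": 0, "y": -1.3, "z": 40, "rx": 0, "ry": 0, "rz": 0, "hand": 1}
    - {"x": 0, "y": -1.3, "z": 55, "rx": 0, "ry": 0, "rz": 0, "hand": 1}
    - {"x": 0, "y": -1.3, "z": 65, "rx": 0, "ry": 0, "rz": 0, "hand": 1}
    - {"x": 0, "y": -1.3, "z": 69, "rx": 0, "ry": 0, "rz": 0, "hand": 1}
    - {"x": 0, "y": -1.3, "z": 71, "rx": 0, "ry": 0, "rz": 0, "hand": 1}
    - {"x": 0, "y": -1.3, "z": 71, "rx": 0, "ry": 0, "rz": 0, "hand": 1}

```text
clock: 7.32
tcp_pos: [0.5728, -0.0145, 0.0602]
orientation: [0.0, 0.73, 0.684, 0.0]
wrist_force: [-1.9, 0.5, 1.1]
finger_gap: 0.0492
```

Run:
```python
from h import *
p=cam("wrist");w=cloud(p);Q=colpose(w);save(p,"w6.png")
print(get_state()["wrist_force"],tool()[0])
z=Q[:,2]
m=(abs(Q[:,0])<30)&(Q[:,1]>38)&(Q[:,1]<46)&(z>72)&(z<120)
C=Q[m];print(len(C),np.percentile(C,[0.5,2,50,98,99.5],axis=0).round(1))
```

```text
[-2.49995684  0.24297179  2.27994755] [ 0.57284774 -0.01454082  0.06014533]
2497 [[-23.1  38.1  87.1]
 [-21.5  38.2  90.1]
 [ -0.6  42.6 100.8]
 [ 20.6  44.4 105.2]
 [ 22.4  44.5 105.6]]
```

View pics/w6.png

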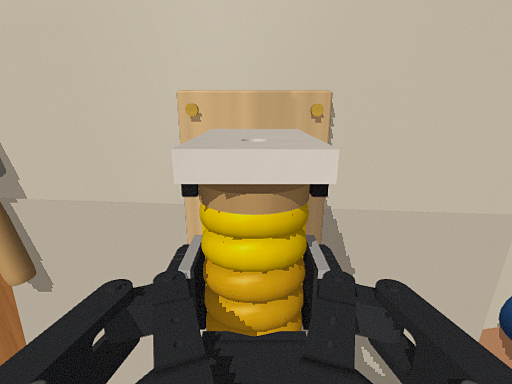

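Request:
arm_command:
  motion:
    - {"x": 0, "y": 0, "z": 0, "rx": 0, "ry": 0, "rz": 0, "hand": -1}
    - {"x": 0, "y": 0, "z": 0, "rx": 0, "ry": 0, "rz": 0, "hand": -1}
    - {"x": 0, "y": 0, "z": 0, "rx": 0, "ry": 0, "rz": 0, "hand": -1}
    - {"x": 0, "y": 0, "z": 0, "rx": 0, "ry": 0, "rz": 0, "hand": -1}
    - {"x": 0, "y": 0, "z": -15, "rx": 0, "ry": 0, "rz": 0, "hand": -1}
    - {"x": 0, "y": 0, "z": -60, "rx": 0, "ry": 0, "rz": 0, "hand": -1}
    - {"x": 0, "y": 0, "z": -110, "rx": 0, "ry": 0, "rz": 0, "hand": -1}
    - {"x": -20, "y": 0, "z": -150, "rx": 0, "ry": 0, "rz": 0, "hand": -1}
    - {"x": -40, "y": 0, "z": -150, "rx": 0, "ry": 0, "rz": 0, "hand": -1}
    - {"x": -40, "y": 0, "z": -150, "rx": 0, "ry": 0, "rz": 0, "hand": -1}

```text
clock: 8.62
tcp_pos: [0.5697, -0.0556, 0.2097]
orientation: [0.0, 0.731, 0.683, 0.0]
wrist_force: [-0.1, 0.4, -0.7]
finger_gap: 0.0853
```

Run:
```python
from h import *
p=cam("wrist");w=cloud(p);Q=colpose(w);save(p,"w7.png")
z=Q[:,2]
for y0 in (-44,-30,-15,0,15,30,38):
    m=(abs(Q[:,0])<35)&(Q[:,1]>y0)&(Q[:,1]<y0+6)&(z>75)&(z<120)
    C=Q[m];print(y0,len(C),np.percentile(C,[1,50,99],axis=0)[:,[0,2]].round(1).tolist() if len(C)>5 else'')
m=(abs(Q[:,0])<20)&(abs(Q[:,1])<47)&(z>72)&(z<120);print(np.percentile(Q[m],[0,1,99,100],axis=0).round(1))
P=Q[m][:,:2];r=cv2.minAreaRect(Q[(abs(Q[:,0])<26)&(abs(Q[:,1])<47.5)&(z>90)&(z<120)][:,:2].astype(np.float32));print(r)
m=(abs(Q[:,0])<40)&(abs(Q[:,1])<70)&(z>104.5)&(z<112)&(abs(Q[:,1])>47.5);print(cv2.minAreaRect(Q[m][:,:2].astype(np.float32)))
rel([.4535,-.316,.15],down(-80))
```

```text
-44 341 [[-25.1, 79.6], [-1.2, 101.0], [23.1, 105.5]]
-30 350 [[-24.4, 75.3], [-0.3, 101.2], [24.6, 105.8]]
-15 363 [[-25.0, 75.3], [-0.2, 101.4], [23.7, 105.6]]
0 368 [[-24.5, 76.1], [-0.2, 101.7], [23.2, 105.7]]
15 375 [[-24.7, 75.4], [-0.1, 101.7], [23.7, 105.9]]
30 415 [[-24.4, 75.5], [-0.1, 101.7], [23.5, 105.6]]
38 423 [[-24.0, 80.8], [-0.1, 102.1], [24.5, 105.8]]
[[-20.  -46.   82.9]
 [-19.5 -44.7  89.7]
 [ 19.6  43.7 105.6]
 [ 20.   44.2 106.6]]
((-0.5050296783447266, -0.8916206359863281), (45.982147216796875, 90.16436004638672), 0.050695016980171204)
((-0.09472274780273438, -0.060001373291015625), (122.02731323242188, 56.064754486083984), 89.78995513916016)
now [ 0.5693 -0.0548  0.2088] phi -3.82
xyz mm [-268.4  -98.    58.7] rot deg [-7.000e-02  1.000e-02  7.618e+01]
```

View pics/w7.png

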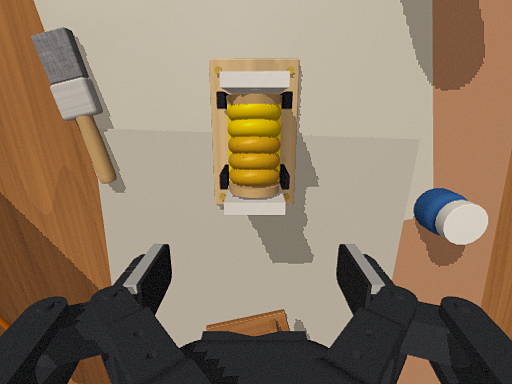

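Request:
arm_command:
  motion:
    - {"x": -34, "y": -12, "z": 0, "rx": 0, "ry": 0, "rz": 9.5, "hand": -1}
    - {"x": -68, "y": -24, "z": 0, "rx": 0, "ry": 0, "rz": 19, "hand": -1}
    - {"x": -102, "y": -36, "z": 0, "rx": 0, "ry": 0, "rz": 28.5, "hand": -1}
    - {"x": -136, "y": -49, "z": 10, "rx": 0, "ry": 0, "rz": 38, "hand": -1}
    - {"x": -170, "y": -61, "z": 20, "rx": 0, "ry": 0, "rz": 47.5, "hand": -1}
    - {"x": -204, "y": -73, "z": 30, "rx": 0, "ry": 0, "rz": 57, "hand": -1}
    - {"x": -238, "y": -86, "z": 40, "rx": 0, "ry": 0, "rz": 66.5, "hand": -1}
    - {"x": -268, "y": -98, "z": 50, "rx": 0, "ry": 0, "rz": 76, "hand": -1}
    - {"x": -268, "y": -98, "z": 50, "rx": 0, "ry": 0, "rz": 76, "hand": -1}
    - {"x": -268, "y": -98, "z": 50, "rx": 0, "ry": 0, "rz": 76, "hand": -1}

```text
clock: 9.93
tcp_pos: [0.4544, -0.3143, 0.1585]
orientation: [-0.001, 0.996, 0.09, -0.0]
wrist_force: [-0.4, -0.1, 0.0]
finger_gap: 0.0854
```

Run:
```python
from h import *
p=cam("wrist");w=cloud(p);save(p,"w8.png")
np.savez("w8.npz",w=w,image=p["image"])
hsv=cv2.cvtColor(p["image"],cv2.COLOR_RGB2HSV)
red=((hsv[...,0]<6)|(hsv[...,0]>172))&(hsv[...,1]>170)
P=rect(w,.35,.6,-.42,-.2,.025,.06,red)
S=rect(w,.45,.75,-.42,-.2,.0355,.0475,~red)
d=np.array([np.cos(np.radians(10)),np.sin(np.radians(10))]);n=np.array([-d[1],d[0]])
for A in(P,S):
    t=A[:,:2]@d; s=A[:,:2]@n
    for a in np.arange(t.min(),t.max(),.012):
        k=(t>=a)&(t<a+.012); 
        if k.sum()>3: print(round(a,3),k.sum(),np.percentile(s[k],[2,50,98]).round(4),np.percentile(A[k,2],[50,98]).round(4))
rel([.4535,-.316,.15],down(-80))
```

```text
1032 med [ 0.4531 -0.3183  0.0419] rect [ 451.7 -318.8] [58.8 17.1] 10.1
1697 med [ 0.5496 -0.3013  0.0377] rect [ 542.2 -302.2] [138.2  22.5] 10.6
0.36 187 [-0.4009 -0.3928 -0.3847] [0.0419 0.0437]
0.372 208 [-0.4007 -0.3922 -0.3839] [0.0419 0.0439]
0.384 215 [-0.4004 -0.3925 -0.3839] [0.0418 0.0438]
0.396 219 [-0.4002 -0.3915 -0.3839] [0.0419 0.044 ]
0.408 203 [-0.3999 -0.3922 -0.3839] [0.042  0.0441]
0.412 131 [-0.4034 -0.3922 -0.3811] [0.0445 0.0471]
0.424 149 [-0.4015 -0.3921 -0.3838] [0.0382 0.0465]
0.436 170 [-0.4019 -0.392  -0.3823] [0.037 0.039]
0.448 111 [-0.3956 -0.3919 -0.3883] [0.0377 0.039 ]
0.46 119 [-0.3954 -0.3918 -0.3882] [0.0377 0.0394]
0.472 117 [-0.3953 -0.3916 -0.3881] [0.0377 0.0391]
0.484 131 [-0.3951 -0.3915 -0.388 ] [0.0376 0.0398]
0.496 138 [-0.3949 -0.3914 -0.388 ] [0.0377 0.0395]
0.508 153 [-0.3987 -0.3913 -0.3846] [0.0376 0.0395]
0.52 236 [-0.4012 -0.3915 -0.382 ] [0.037  0.0391]
0.532 163 [-0.3952 -0.3911 -0.3877] [0.0376 0.0393]
0.544 79 [-0.395  -0.3916 -0.3877] [0.0377 0.0392]
now [ 0.4547 -0.3142  0.1589] phi -79.61
xyz mm [-1.5  1.5  8.9] rot deg [-0.08  0.02  0.39]
```

View pics/w8.png

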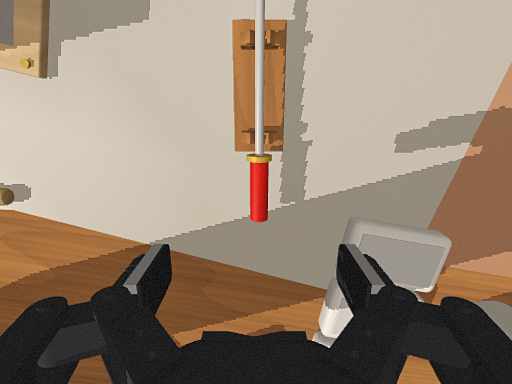

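Run:
```python
from h import *
rel([.4512,-.3188,.016],down(-79.6))
```

```text
now [ 0.4547 -0.3142  0.1589] phi -79.61
xyz mm [ -4.3   4.  142.9] rot deg [-0.08  0.02 -0.01]
```

Request:
arm_command:
  motion:
    - {"x": -4, "y": 4, "z": 50, "rx": 0, "ry": 0, "rz": 0, "hand": -1}
    - {"x": -4, "y": 4, "z": 95, "rx": 0, "ry": 0, "rz": 0, "hand": -1}
    - {"x": -4, "y": 4, "z": 130, "rx": 0, "ry": 0, "rz": 0, "hand": -1}
    - {"x": -4, "y": 4, "z": 143, "rx": 0, "ry": 0, "rz": 0, "hand": -1}
    - {"x": -4, "y": 4, "z": 143, "rx": 0, "ry": 0, "rz": 0, "hand": 0.5}
    - {"x": -4, "y": 4, "z": 143, "rx": 0, "ry": 0, "rz": 0, "hand": 1}
    - {"x": -4, "y": 4, "z": 143, "rx": 0, "ry": 0, "rz": 0, "hand": 1}
    - {"x": -4, "y": 4, "z": 143, "rx": 0, "ry": 0, "rz": 0, "hand": 1}
    - {"x": -4, "y": 4, "z": 143, "rx": 0, "ry": 0, "rz": 0, "hand": 1}
    - {"x": -4, "y": 4, "z": 143, "rx": 0, "ry": 0, "rz": 0, "hand": 1}
  force: 90

```text
clock: 11.22
tcp_pos: [0.4517, -0.3201, 0.0168]
orientation: [0.0, 0.996, 0.09, 0.001]
wrist_force: [-0.6, 2.7, 4.7]
finger_gap: 0.0147
```

Run:
```python
from h import *
p=cam("wrist");save(p,"w9.png");s=get_state();print(s["finger_gap"],s["wrist_force"],s["ft_torque"],tool()[0])
```

```text
0.015357717165482208 [-0.05872947  1.76921966  4.00447931] [ 0.47871913 -0.24175924  0.09707437] [ 0.45168837 -0.32011863  0.0167499 ]
```

View pics/w9.png

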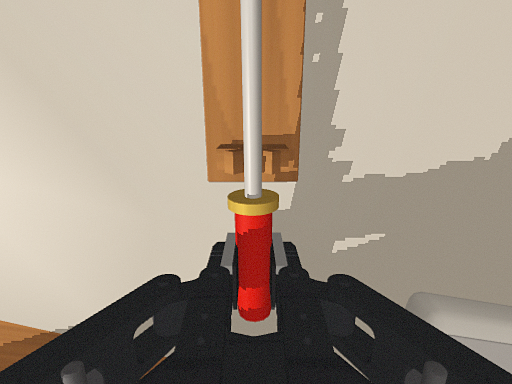

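Request:
arm_command:
  motion:
    - {"x": 0, "y": 0, "z": -6, "rx": 0, "ry": 0, "rz": 0, "hand": 1}
    - {"x": 0, "y": 0, "z": -20, "rx": 0, "ry": 0, "rz": 0, "hand": 1}
    - {"x": 0, "y": 0, "z": -60, "rx": 0, "ry": 0, "rz": 0, "hand": 1}
    - {"x": 0, "y": 0, "z": -110, "rx": 0, "ry": 0, "rz": 0, "hand": 1}
    - {"x": 0, "y": 0, "z": -120, "rx": 0, "ry": 0, "rz": 0, "hand": 1}
    - {"x": 0, "y": 0, "z": -120, "rx": 0, "ry": 0, "rz": 0, "hand": 1}
    - {"x": 0, "y": 0, "z": -120, "rx": 0, "ry": 0, "rz": 0, "hand": 1}

```text
clock: 12.15
tcp_pos: [0.4504, -0.3194, 0.1348]
orientation: [-0.001, 0.996, 0.089, -0.001]
wrist_force: [1.1, 0.0, -1.5]
finger_gap: 0.0152
```

```bash
cat >> h.py <<'E'
def axle_tool(p,s=None):
    s=s or get_state(); c,r=tool(s); w=cloud(p)
    hsv=cv2.cvtColor(p["image"],cv2.COLOR_RGB2HSV)
    P=r.inv().apply(w.reshape(-1,3)-c)*1000; 
    ok=~np.isnan(P[:,0])&(abs(P[:,1])<25)&(P[:,2]<10)&(P[:,2]>-50)&(P[:,0]>42)&(P[:,0]<180)
    Q=P[ok]
    A=[]
    for a in range(44,176,8):
        k=Q[(Q[:,0]>=a)&(Q[:,0]<a+8)]
        k=k[abs(k[:,1]-np.median(k[:,1]))<4.6] if len(k)>3 else k
        if len(k)>5:
            lo,hi=np.percentile(k[:,1],[3,97]); A.append([a+4,(lo+hi)/2,np.percentile(k[:,2],25)])
    A=np.array(A); 
    fy=np.polyfit(A[:,0],A[:,1],1); fz=np.polyfit(A[:,0],A[:,2],1)
    print(A.round(1).tolist())
    print("shaft y=%.2f at x0, slope y %.4f ; ztop %.2f slope z %.4f"%(fy[1],fy[0],fz[1],fz[0]))
    H=P[~np.isnan(P[:,0])&(abs(P[:,1])<14)&(P[:,2]<10)&(P[:,2]>-50)&(P[:,0]>0)&(P[:,0]<45)]
    return P,fy,fz
E
python3 - <<'E'
from h import *
p=cam("wrist");save(p,"w10.png");s=get_state();print(s["finger_gap"],s["wrist_force"],tool()[0])
np.savez("w10.npz",tcp=s["tcp_pos"],q=s["orientation"],**{k:p[k] for k in ["image","z_map","intrinsics","rvec","tvec"]})
axle_tool(p,s)
p=cam("scene");save(p,"s10.png",(80,100,220,240),4)
E
```

```text
0.015066960271911636 [-1.06255075 -0.19038939 -0.85848043] [ 0.45035747 -0.31924878  0.1345372 ]
[[48.0, -1.0, -20.2], [56.0, -1.0, -20.1], [64.0, -0.9, -20.0], [72.0, -1.1, -20.0], [80.0, -1.1, -20.1], [88.0, -1.1, -20.1], [96.0, -1.3, -20.1], [104.0, -1.3, -20.1], [112.0, -1.4, -20.0]]
shaft y=-0.58 at x0, slope y -0.0070 ; ztop -20.17 slope z 0.0011
```

View pics/w10.png

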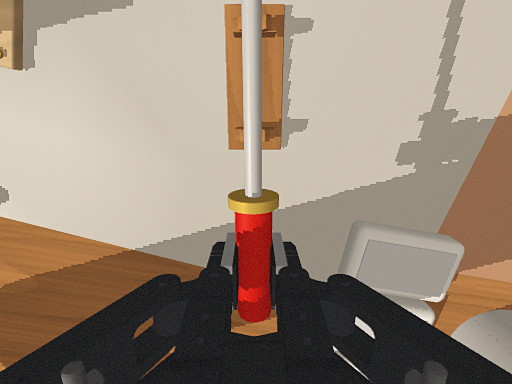

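View pics/s10.png

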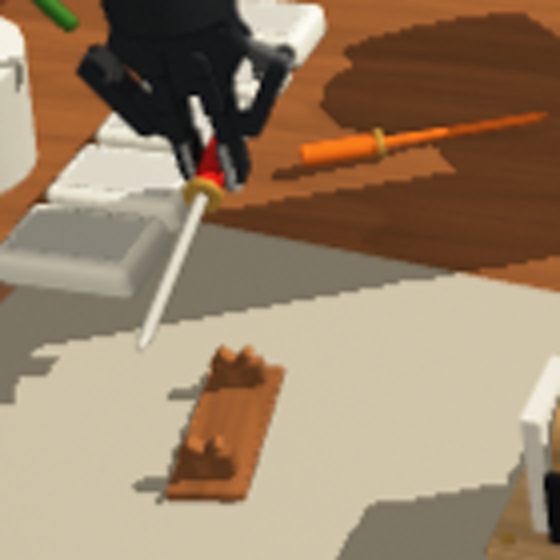

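Run:
```python
from h import *
d=np.load("w10.npz"); p=dict(d); s=dict(tcp_pos=d["tcp"],orientation=d["q"])
P,fy,fz=axle_tool(p,s)
k=P[(abs(P[:,1]+.8)>5.5)&(abs(P[:,1]+.8)<13)&(P[:,2]<-6)&(P[:,2]>-40)&(P[:,0]>24)&(P[:,0]<50)]
print("collar",len(k),np.percentile(k,[1,5,50,95,99],axis=0).round(1))
k=P[(abs(P[:,1]+1)<1.2)&(P[:,2]<-10)&(P[:,2]>-30)&(P[:,0]>48)&(P[:,0]<120)]
print("shaft crest",np.percentile(k[:,2],[1,10,50,90]).round(2))
k=P[(abs(P[:,1]+.6)<1.2)&(P[:,2]<-10)&(P[:,2]>-40)&(P[:,0]>5)&(P[:,0]<28)]
print("handle crest",len(k),np.percentile(k[:,2],[1,10,50,90]).round(2) if len(k) else'')
rel([.5638,-.1632,.17],down(-4.13))
```

```text
[[48.0, -1.0, -20.2], [56.0, -1.0, -20.1], [64.0, -0.9, -20.0], [72.0, -1.1, -20.0], [80.0, -1.1, -20.1], [88.0, -1.1, -20.1], [96.0, -1.3, -20.1], [104.0, -1.3, -20.1], [112.0, -1.4, -20.0]]
shaft y=-0.58 at x0, slope y -0.0070 ; ztop -20.17 slope z 0.0011
collar 645 [[ 24.2 -12.3 -27.4]
 [ 25.3 -11.4 -26.7]
 [ 34.3   4.7 -21.7]
 [ 35.7   9.8 -10.9]
 [ 35.9  10.7  -7.9]]
shaft crest [-21.56 -20.9  -20.07 -19.24]
handle crest 247 [-26.04 -25.68 -25.12 -24.31]
now [ 0.4504 -0.3193  0.1345] phi -79.75
xyz mm [ 139.3 -133.5  -35.4] rot deg [-2.100e-01 -1.000e-02 -7.562e+01]
```

Request:
arm_command:
  motion:
    - {"x": 5, "y": -5, "z": -20, "rx": 0, "ry": 0, "rz": -8, "hand": 1}
    - {"x": 20, "y": -20, "z": -35, "rx": 0, "ry": 0, "rz": -17, "hand": 1}
    - {"x": 38, "y": -37, "z": -35, "rx": 0, "ry": 0, "rz": -26, "hand": 1}
    - {"x": 57, "y": -55, "z": -35, "rx": 0, "ry": 0, "rz": -35, "hand": 1}
    - {"x": 76, "y": -73, "z": -35, "rx": 0, "ry": 0, "rz": -44, "hand": 1}
    - {"x": 95, "y": -91, "z": -35, "rx": 0, "ry": 0, "rz": -53, "hand": 1}
    - {"x": 114, "y": -109, "z": -35, "rx": 0, "ry": 0, "rz": -62, "hand": 1}
    - {"x": 132, "y": -126, "z": -35, "rx": 0, "ry": 0, "rz": -70, "hand": 1}
    - {"x": 139, "y": -133.5, "z": -35, "rx": 0, "ry": 0, "rz": -75.5, "hand": 1}
    - {"x": 139, "y": -133.5, "z": -35, "rx": 0, "ry": 0, "rz": -75.5, "hand": 1}

```text
clock: 13.5
tcp_pos: [0.5641, -0.1631, 0.1699]
orientation: [-0.001, 0.733, 0.681, -0.0]
wrist_force: [-0.5, 0.4, -2.1]
finger_gap: 0.0153
```

Request:
arm_command:
  motion:
    - {"x": 0, "y": 0, "z": 0, "rx": 0, "ry": 0, "rz": 0, "hand": 1}
    - {"x": 0, "y": 0, "z": 0, "rx": 0, "ry": 0, "rz": 0, "hand": 1}

```text
clock: 13.75
tcp_pos: [0.5639, -0.1645, 0.171]
orientation: [-0.0, 0.733, 0.68, -0.0]
wrist_force: [0.5, 0.4, -1.0]
finger_gap: 0.0153
```

```bash
cat >> h.py <<'E'
def axle_stand(w,ylo,yhi,zlo=90,zhi=250,step=8,half=30):
    Q=colpose(w); A=[]
    for a in np.arange(ylo,yhi,step):
        k=Q[(Q[:,1]>=a)&(Q[:,1]<a+step)&(abs(Q[:,0])<half)&(Q[:,2]>zlo)&(Q[:,2]<zhi)]
        if len(k)<6: continue
        k=k[abs(k[:,0]-np.median(k[:,0]))<4.6]
        lo,hi=np.percentile(k[:,0],[3,97]); c=k[abs(k[:,0]-(lo+hi)/2)<1.2]
        if len(c)>3: A.append([a+step/2,(lo+hi)/2,np.median(c[:,2])-4,hi-lo])
    A=np.array(A); print(A.round(2).tolist())
    g=A[abs(A[:,3]-7.3)<1.2]
    if len(g)>2:
        fx=np.polyfit(g[:,0],g[:,1],1);fz=np.polyfit(g[:,0],g[:,2],1)
        print("axis x slope %.4f z slope %.4f"%(fx[0],fz[0]))
        for y in(-61,0,61): print("at y",y,"x %.2f z %.2f"%(np.polyval(fx,y),np.polyval(fz,y)))
    return Q
E
python3 - <<'E'
from h import *
p=cam("wrist");save(p,"w11.png");s=get_state();print(s["finger_gap"],s["wrist_force"],tool()[0])
w=cloud(p)
Q=axle_stand(w,-108,20,150,220)
m=(abs(Q[:,0])<40)&(Q[:,1]>-68)&(Q[:,1]<-40)&(Q[:,2]>105)&(Q[:,2]<112); print("post R",m.sum(),np.percentile(Q[m],[0,1,50,99,100],axis=0).round(1))
E
```

```text
0.015506157115243878 [-0.54255875 -1.16861412 -1.50346325] [ 0.5639871  -0.164516    0.17115279]
[[-104.0, 0.56, 186.85, 7.69], [-96.0, 0.68, 186.74, 7.54], [-88.0, 0.73, 186.95, 7.49], [-80.0, 0.67, 187.01, 7.69], [-72.0, 0.78, 186.97, 7.52], [-64.0, 0.67, 186.88, 7.81], [-56.0, 0.79, 186.91, 7.64], [-48.0, 0.51, 186.89, 7.42], [-40.0, 0.6, 187.0, 7.3]]
axis x slope -0.0006 z slope 0.0018
at y -61 x 0.66 z 186.93
at y 0 x 0.63 z 187.04
at y 61 x 0.59 z 187.15
post R 1241 [[-28.2 -61.2 105. ]
 [-27.7 -61.1 106.2]
 [ -6.9 -55.2 108.3]
 [ 27.3 -49.2 110. ]
 [ 27.8 -41.3 110.3]]
```

View pics/w11.png

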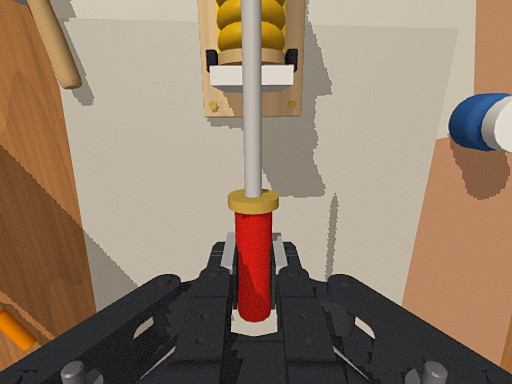

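Request:
arm_command:
  motion:
    - {"x": -40, "y": -0.3, "z": 0, "rx": 0, "ry": 0, "rz": 0, "hand": 1}
    - {"x": -85, "y": 0, "z": 0, "rx": 0, "ry": 0, "rz": 0, "hand": 1}
    - {"x": -115, "y": 0.2, "z": 20, "rx": 0, "ry": 0, "rz": 0, "hand": 1}
    - {"x": -115, "y": 0.2, "z": 60, "rx": 0, "ry": 0, "rz": 0, "hand": 1}
    - {"x": -115, "y": 0.2, "z": 95, "rx": 0, "ry": 0, "rz": 0, "hand": 1}
    - {"x": -115, "y": 0.2, "z": 106.6, "rx": 0, "ry": 0, "rz": 0, "hand": 1}
    - {"x": -115, "y": 0.2, "z": 106.6, "rx": 0, "ry": 0, "rz": 0, "hand": 1}
    - {"x": -115, "y": 0.2, "z": 106.6, "rx": 0, "ry": 0, "rz": 0, "hand": 1}
    - {"x": -115, "y": 0.2, "z": 106.6, "rx": 0, "ry": 0, "rz": 0, "hand": 1}

```text
clock: 14.92
tcp_pos: [0.5571, -0.2792, 0.0664]
orientation: [0.001, 0.733, 0.68, 0.0]
wrist_force: [-0.5, 0.2, 0.1]
finger_gap: 0.0154
```

Run:
```python
from h import *
p=cam("wrist");save(p,"w12.png");s=get_state();print(s["finger_gap"],s["wrist_force"]);w=cloud(p)
Q=axle_stand(w,-230,-80,60,100)
c,r=tool(s); print("tcp stand",colpose(c[None])) 
print("x_tool in stand", r.as_matrix()[:,0], np.degrees(np.arctan2(r.as_matrix()[1,0],r.as_matrix()[0,0])), r.as_matrix()[:,2])
p=cam("scene");save(p,"s12.png",(130,140,290,260),4);w=cloud(p)
print("scene:");axle_stand(w,-230,-60,60,100)
```

```text
0.015036935967653334 [ 0.33449976  0.12932907 -1.13176128]
[[-226.0, 1.19, 82.36, 7.42], [-218.0, 1.09, 82.24, 7.67], [-210.0, 1.18, 82.23, 7.52], [-202.0, 1.24, 82.1, 7.43], [-194.0, 1.13, 82.19, 7.67], [-186.0, 1.23, 82.08, 7.5], [-178.0, 1.14, 82.17, 7.72], [-170.0, 1.21, 82.15, 7.62], [-162.0, 1.29, 82.15, 7.49], [-154.0, 1.18, 82.12, 7.74]]
axis x slope 0.0010 z slope -0.0024
at y -61 x 1.31 z 81.87
at y 0 x 1.37 z 81.73
at y 61 x 1.43 z 81.58
tcp stand [[   1.23349089 -266.05753669   66.15717652]]
x_tool in stand [ 0.07380198  0.99727225 -0.00114951] 85.76760695554829 [ 0.00216478 -0.00131285 -0.9999968 ]
scene:
[[-226.0, 1.7, 82.03, 7.08], [-218.0, 1.85, 80.45, 4.56], [-202.0, 1.3, 81.6, 4.61], [-194.0, 1.29, 80.21, 6.1], [-186.0, 2.24, 81.87, 4.99], [-162.0, 1.63, 81.56, 4.68], [-146.0, 1.82, 81.33, 6.28], [-122.0, 1.5, 81.34, 3.8], [-106.0, 2.41, 81.33, 5.89], [-58.0, 26.43, 77.72, 2.66]]
```

View pics/s12.png

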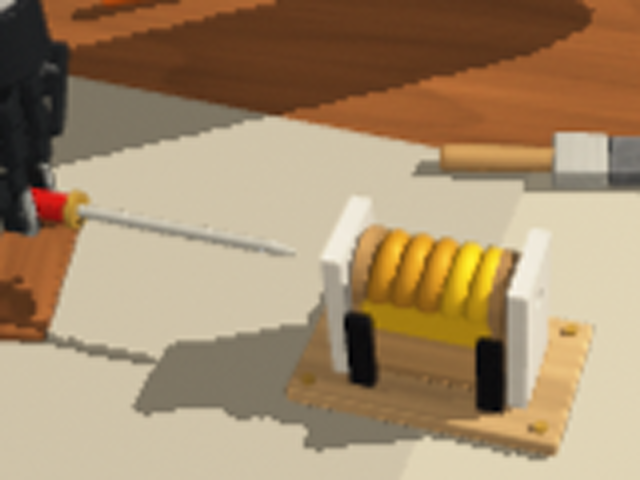

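Request:
arm_command:
  motion:
    - {"x": 0, "y": -1.3, "z": 1.9, "rx": 0, "ry": 0, "rz": 0, "hand": 1}
    - {"x": 12, "y": -1.4, "z": 1.9, "rx": 0, "ry": 0, "rz": 0, "hand": 1}
    - {"x": 24, "y": -1.5, "z": 1.9, "rx": 0, "ry": 0, "rz": 0, "hand": 1}
    - {"x": 24, "y": -1.5, "z": 1.9, "rx": 0, "ry": 0, "rz": 0, "hand": 1}
    - {"x": 24, "y": -1.5, "z": 1.9, "rx": 0, "ry": 0, "rz": 0, "hand": 1}

```text
clock: 15.65
tcp_pos: [0.5565, -0.2544, 0.0629]
orientation: [0.0, 0.733, 0.681, -0.0]
wrist_force: [-0.2, -0.0, -1.6]
finger_gap: 0.0154
```

Run:
```python
from h import *
for i in range(2):
    p=cam("wrist");s=get_state();w=cloud(p)
    Q=axle_stand(w,-205,-80,60,100)
    c,r=tool(s); print("tcp stand",colpose(c[None]), s["wrist_force"]) 
p=cam("scene");save(p,"s13.png",(150,160,270,250),5)
```

```text
[[-201.0, -0.96, 78.68, 7.36], [-193.0, -1.1, 78.79, 7.66], [-185.0, -1.0, 78.7, 7.5], [-177.0, -0.96, 78.7, 7.43], [-169.0, -1.07, 78.79, 7.67], [-161.0, -0.97, 78.69, 7.51], [-153.0, -1.06, 78.68, 7.71], [-145.0, -1.0, 78.8, 7.61], [-137.0, -0.92, 78.71, 7.49], [-129.0, -1.04, 78.87, 7.72]]
axis x slope 0.0002 z slope 0.0011
at y -61 x -0.98 z 78.86
at y 0 x -0.97 z 78.93
at y 61 x -0.96 z 79.00
tcp stand [[  -0.76668    -241.70715717   62.88414518]] [ 0.5555899   0.0257592  -0.31623962]
[[-201.0, -0.94, 78.72, 7.38], [-193.0, -1.07, 78.53, 7.65], [-185.0, -0.98, 78.64, 7.49], [-177.0, -0.92, 78.7, 7.41], [-169.0, -1.03, 78.77, 7.66], [-161.0, -0.92, 78.77, 7.49], [-153.0, -1.03, 78.8, 7.71], [-145.0, -0.95, 78.73, 7.61], [-137.0, -0.88, 78.73, 7.5], [-129.0, -0.97, 78.64, 7.71]]
axis x slope 0.0008 z slope 0.0011
at y -61 x -0.89 z 78.82
at y 0 x -0.84 z 78.88
at y 61 x -0.79 z 78.95
tcp stand [[  -0.8113276  -241.88083604   62.85682618]] [ 0.33156145 -0.04232454 -0.80418272]
```

View pics/s13.png

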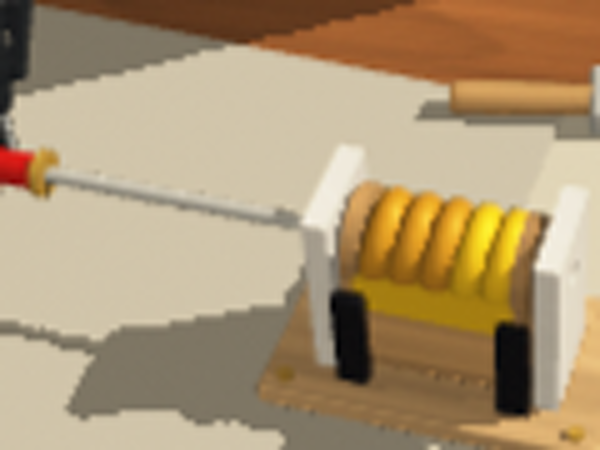

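Request:
arm_command:
  motion:
    - {"x": 0, "y": 0.9, "z": -1.5, "rx": 0, "ry": 0, "rz": 0, "hand": 1}
    - {"x": 0, "y": 0.9, "z": -1.5, "rx": 0, "ry": 0, "rz": 0, "hand": 1}
    - {"x": 0, "y": 0.9, "z": -1.5, "rx": 0, "ry": 0, "rz": 0, "hand": 1}

```text
clock: 16.18
tcp_pos: [0.5572, -0.2548, 0.0643]
orientation: [0.0, 0.733, 0.68, 0.0]
wrist_force: [0.6, 0.3, -1.4]
finger_gap: 0.0153
```

Run:
```python
from h import *
for i in range(2):
    p=cam("wrist");s=get_state();w=cloud(p)
    Q=axle_stand(w,-205,-80,60,100)
    c,r=tool(s); print("tcp stand",colpose(c[None]), s["wrist_force"], "xtool deg",np.degrees(np.arctan2(r.as_matrix()[1,0],r.as_matrix()[0,0])))
```

```text
[[-201.0, -0.19, 80.2, 7.38], [-193.0, -0.31, 80.06, 7.65], [-185.0, -0.23, 80.23, 7.53], [-177.0, -0.16, 80.12, 7.41], [-169.0, -0.26, 80.1, 7.65], [-161.0, -0.15, 80.21, 7.48], [-153.0, -0.25, 80.04, 7.71], [-145.0, -0.16, 80.13, 7.58], [-137.0, -0.1, 80.06, 7.47], [-129.0, -0.2, 80.24, 7.73]]
axis x slope 0.0012 z slope -0.0002
at y -61 x -0.07 z 80.11
at y 0 x -0.00 z 80.10
at y 61 x 0.07 z 80.09
tcp stand [[-9.39137179e-02 -2.41769324e+02  6.42628360e+01]] [ 0.01786214 -0.43768567 -0.99270637] xtool deg 85.7516148783576
[[-201.0, -0.24, 80.23, 7.4], [-193.0, -0.35, 80.17, 7.65], [-185.0, -0.25, 80.11, 7.49], [-177.0, -0.2, 80.08, 7.42], [-169.0, -0.3, 80.19, 7.65], [-161.0, -0.2, 80.17, 7.49], [-153.0, -0.3, 80.08, 7.72], [-145.0, -0.23, 80.22, 7.61], [-137.0, -0.16, 80.15, 7.5], [-129.0, -0.25, 80.09, 7.73]]
axis x slope 0.0009 z slope -0.0007
at y -61 x -0.16 z 80.08
at y 0 x -0.10 z 80.04
at y 61 x -0.05 z 80.00
tcp stand [[-1.19409399e-01 -2.41738422e+02  6.42228661e+01]] [-0.58411969 -0.29136517 -0.91786264] xtool deg 85.74976410337324
```

Request:
arm_command:
  motion:
    - {"x": 8, "y": -0.1, "z": 0, "rx": 0, "ry": 0, "rz": 0, "hand": 1}
    - {"x": 16, "y": -0.1, "z": 0, "rx": 0, "ry": 0, "rz": 0, "hand": 1}
    - {"x": 24, "y": -0.2, "z": 0, "rx": 0, "ry": 0, "rz": 0, "hand": 1}
    - {"x": 32, "y": -0.3, "z": 0, "rx": 0, "ry": 0, "rz": 0, "hand": 1}
    - {"x": 40, "y": -0.4, "z": 0, "rx": 0, "ry": 0, "rz": 0, "hand": 1}
    - {"x": 40, "y": -0.4, "z": 0, "rx": 0, "ry": 0, "rz": 0, "hand": 1}
    - {"x": 40, "y": -0.4, "z": 0, "rx": 0, "ry": 0, "rz": 0, "hand": 1}

```text
clock: 17.15
tcp_pos: [0.5599, -0.2148, 0.0643]
orientation: [0.0, 0.733, 0.68, 0.0]
wrist_force: [0.5, -0.8, -0.9]
finger_gap: 0.0157
```

Run:
```python
from h import *
p=cam("wrist");s=get_state();w=cloud(p);save(p,"w14.png")
Q=axle_stand(w,-160,-62,60,100)
c,r=tool(s); print("tcp stand",colpose(c[None]), s["wrist_force"],s["finger_gap"], "xtool deg",np.degrees(np.arctan2(r.as_matrix()[1,0],r.as_matrix()[0,0]))) 
p=cam("scene");save(p,"s14.png",(150,160,270,250),5)
```

```text
[[-156.0, -0.3, 80.24, 7.7], [-148.0, -0.22, 80.24, 7.56], [-140.0, -0.13, 80.1, 7.42], [-132.0, -0.26, 80.26, 7.71], [-124.0, -0.16, 80.17, 7.57], [-116.0, -0.09, 80.22, 7.44], [-108.0, -0.19, 80.15, 7.67], [-100.0, -0.08, 80.19, 7.5], [-92.0, -0.19, 80.21, 7.74]]
axis x slope 0.0019 z slope -0.0005
at y -61 x -0.06 z 80.17
at y 0 x 0.05 z 80.14
at y 61 x 0.17 z 80.11
tcp stand [[-4.06301103e-02 -2.01915502e+02  6.43107393e+01]] [-0.10335089  0.11893053 -0.75247635] 0.015160124201238799 xtool deg 85.74595394177773
```

View pics/s14.png

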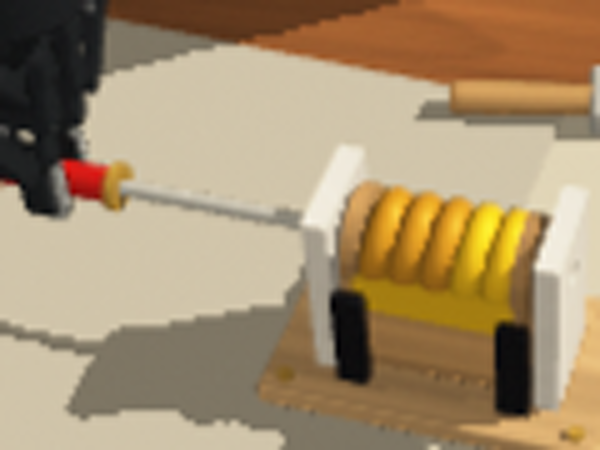

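Request:
arm_command:
  motion:
    - {"x": 12, "y": -0.1, "z": 0, "rx": 0, "ry": 0, "rz": 0, "hand": 1}
    - {"x": 24, "y": -0.2, "z": 0, "rx": 0, "ry": 0, "rz": 0, "hand": 1}
    - {"x": 36, "y": -0.3, "z": 0, "rx": 0, "ry": 0, "rz": 0, "hand": 1}
    - {"x": 48, "y": -0.4, "z": 0, "rx": 0, "ry": 0, "rz": 0, "hand": 1}
    - {"x": 60, "y": -0.5, "z": 0, "rx": 0, "ry": 0, "rz": 0, "hand": 1}
    - {"x": 70, "y": -0.6, "z": 0, "rx": 0, "ry": 0, "rz": 0, "hand": 1}
    - {"x": 70, "y": -0.6, "z": 0, "rx": 0, "ry": 0, "rz": 0, "hand": 1}
    - {"x": 70, "y": -0.6, "z": 0, "rx": 0, "ry": 0, "rz": 0, "hand": 1}

```text
clock: 18.25
tcp_pos: [0.5645, -0.1451, 0.0643]
orientation: [0.0, 0.733, 0.68, 0.0]
wrist_force: [-0.4, -0.3, -0.6]
finger_gap: 0.0155
```

Run:
```python
from h import *
p=cam("wrist");s=get_state();w=cloud(p);save(p,"w15.png")
Q=axle_stand(w,-91,-61,70,100,step=5)
c,r=tool(s); print("tcp stand",colpose(c[None]), s["wrist_force"],s["finger_gap"], "xtool deg",np.degrees(np.arctan2(r.as_matrix()[1,0],r.as_matrix()[0,0])))
```

```text
[[-88.5, -0.28, 80.32, 7.73], [-83.5, -0.22, 80.05, 7.65], [-78.5, -0.16, 80.28, 7.57], [-73.5, -0.11, 80.22, 7.47], [-68.5, -0.05, 80.09, 7.38], [-63.5, -0.24, 80.3, 7.76]]
axis x slope 0.0042 z slope -0.0001
at y -61 x -0.11 z 80.21
at y 0 x 0.14 z 80.20
at y 61 x 0.40 z 80.19
tcp stand [[ 4.44370389e-02 -1.32013975e+02  6.43396086e+01]] [ 0.03497326 -0.36165184 -1.27223369] 0.015138257057715532 xtool deg 85.73863404454166
```

View pics/w15.png

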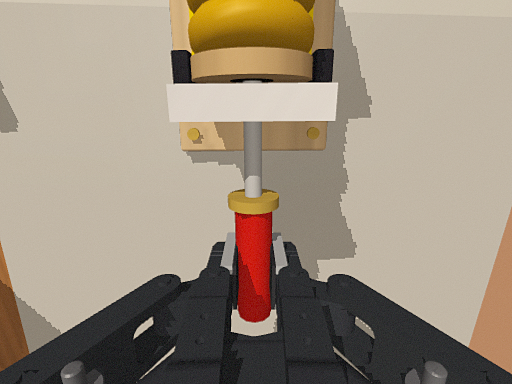

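Request:
arm_command:
  motion:
    - {"x": 6, "y": 0, "z": 0, "rx": 0, "ry": 0, "rz": 0, "hand": 1}
    - {"x": 12, "y": -0.1, "z": 0, "rx": 0, "ry": 0, "rz": 0, "hand": 1}
    - {"x": 18, "y": -0.2, "z": 0, "rx": 0, "ry": 0, "rz": 0, "hand": 1}
    - {"x": 24, "y": -0.2, "z": 0, "rx": 0, "ry": 0, "rz": 0, "hand": 1}
    - {"x": 30, "y": -0.3, "z": 0, "rx": 0, "ry": 0, "rz": 0, "hand": 1}
    - {"x": 33, "y": -0.3, "z": 0, "rx": 0, "ry": 0, "rz": 0, "hand": 1}
    - {"x": 34.5, "y": -0.3, "z": 0, "rx": 0, "ry": 0, "rz": 0, "hand": 1}
    - {"x": 34.5, "y": -0.3, "z": 0, "rx": 0, "ry": 0, "rz": 0, "hand": 1}

```text
clock: 19.3
tcp_pos: [0.5666, -0.1105, 0.0643]
orientation: [-0.0, 0.733, 0.68, 0.0]
wrist_force: [0.0, 0.0, -1.3]
finger_gap: 0.015
```

Run:
```python
from h import *
p=cam("wrist");s=get_state();w=cloud(p);save(p,"w16.png")
Q=colpose(w)
k=Q[(abs(Q[:,0])<13)&(Q[:,1]>-80)&(Q[:,1]<-55)&(Q[:,2]>82)&(Q[:,2]<96)];print(np.percentile(k,[1,50,99],axis=0).round(1))
c,r=tool(s); print("tcp stand",colpose(c[None]), s["wrist_force"],s["finger_gap"]) 
p=cam("scene");save(p,"s16.png",(150,160,290,260),5)
```

```text
[[ -8.5 -79.9  82.3]
 [ -0.3 -74.5  88. ]
 [  7.7 -69.   90.1]]
tcp stand [[-6.94559127e-02 -9.72403854e+01  6.42766537e+01]] [-0.48260194 -0.51284471 -0.61949942] 0.015106430227760708
```

View pics/w16.png

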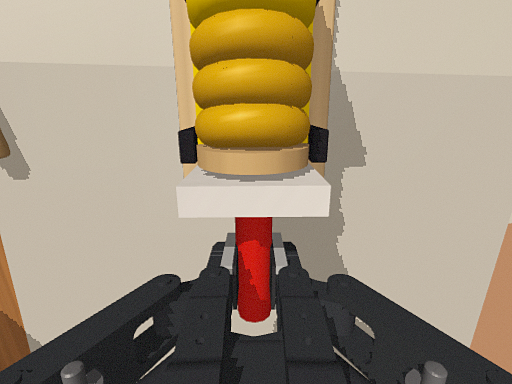

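View pics/s16.png

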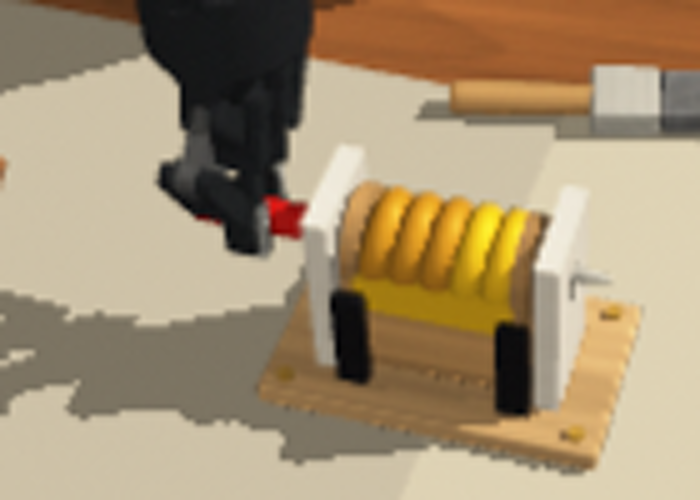

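Request:
arm_command:
  motion:
    - {"x": 1, "y": 0, "z": 1, "rx": 0, "ry": 0, "rz": 0, "hand": 1}
    - {"x": 1.5, "y": 0, "z": 1.5, "rx": 0, "ry": 0, "rz": 0, "hand": 1}
    - {"x": 1.5, "y": 0, "z": 1.5, "rx": 0, "ry": 0, "rz": 0, "hand": 1}

```text
clock: 19.77
tcp_pos: [0.567, -0.1105, 0.0633]
orientation: [0.001, 0.733, 0.68, -0.001]
wrist_force: [-1.4, -5.3, 1.4]
finger_gap: 0.0153
```

Request:
arm_command:
  motion:
    - {"x": 0, "y": 0, "z": 0, "rx": 0, "ry": 0, "rz": 0, "hand": 0.5}
    - {"x": 0, "y": 0, "z": 0, "rx": 0, "ry": 0, "rz": 0, "hand": -0.2}
    - {"x": 0, "y": 0, "z": 0, "rx": 0, "ry": 0, "rz": 0, "hand": -1}
    - {"x": 0, "y": 0, "z": 0, "rx": 0, "ry": 0, "rz": 0, "hand": -1}
    - {"x": 0, "y": 0, "z": 0, "rx": 0, "ry": 0, "rz": 0, "hand": -1}
    - {"x": 0, "y": 0, "z": -20, "rx": 0, "ry": 0, "rz": 0, "hand": -1}
    - {"x": 0, "y": 0, "z": -70, "rx": 0, "ry": 0, "rz": 0, "hand": -1}
    - {"x": 0, "y": 0, "z": -130, "rx": 0, "ry": 0, "rz": 0, "hand": -1}
    - {"x": 0, "y": 0, "z": -150, "rx": 0, "ry": 0, "rz": 0, "hand": -1}
    - {"x": 0, "y": 0, "z": -150, "rx": 0, "ry": 0, "rz": 0, "hand": -1}

```text
clock: 21.02
tcp_pos: [0.5679, -0.1093, 0.2149]
orientation: [0.002, 0.733, 0.68, 0.001]
wrist_force: [0.8, -0.4, -1.0]
finger_gap: 0.0856
```

Run:
```python
from h import *
p=cam("wrist");s=get_state();w=cloud(p);save(p,"w17.png")
Q=colpose(w);z=Q[:,2]
f=lambda m:print(m.sum(),np.percentile(Q[m],[1,50,99],axis=0).round(1).tolist())
f((abs(Q[:,0])<14)&(Q[:,1]>-135)&(Q[:,1]<-61.5)&(z>70)&(z<98))  # handle+collar
for a in range(-125,-62,7): f((abs(Q[:,0])<14)&(Q[:,1]>a)&(Q[:,1]<a+7)&(z>74)&(z<98))
f((abs(Q[:,0])<8)&(Q[:,1]>61.5)&(Q[:,1]<90)&(z>70)&(z<90))  # tip
r=cv2.minAreaRect(Q[(abs(Q[:,0])<26)&(abs(Q[:,1])<47.5)&(z>90)&(z<104)][:,:2].astype(np.float32));print("column",r)
print(s["finger_gap"],s["wrist_force"])
p=cam("scene");save(p,"s17.png",(150,150,310,260),4);save(p,"s17f.png")
```

```text
1022 [[-8.8, -125.4, 79.3], [-0.2, -94.0, 85.8], [8.0, -64.8, 89.8]]
111 [[-8.8, -124.9, 79.2], [-0.4, -121.5, 85.9], [7.9, -118.1, 88.0]]
110 [[-8.6, -117.8, 79.9], [-0.3, -114.5, 85.7], [7.9, -111.1, 88.1]]
113 [[-8.5, -111.0, 80.0], [-0.2, -107.3, 85.8], [7.9, -104.0, 87.9]]
115 [[-8.3, -103.8, 79.4], [-0.1, -100.4, 85.8], [7.9, -97.0, 87.5]]
113 [[-8.2, -96.8, 80.7], [-0.1, -93.3, 85.6], [8.0, -90.0, 87.5]]
115 [[-8.0, -89.9, 81.1], [0.0, -86.5, 85.7], [8.0, -83.1, 87.8]]
123 [[-8.9, -82.9, 78.7], [0.1, -79.4, 85.7], [8.0, -76.0, 88.4]]
131 [[-8.8, -75.9, 79.0], [-0.8, -72.3, 85.8], [8.0, -69.1, 88.0]]
77 [[-10.7, -68.9, 80.5], [0.2, -66.2, 87.0], [10.2, -64.7, 90.9]]Traceback (most recent call last):
  File "<stdin>", line 7, in <module>
  File "<stdin>", line 4, in <lambda>
    return _quantile_unchecked(
        a, q, axis, out, overwrite_input, method, keepdims, weights)
    return _ureduce(a,
                    func=_quantile_ureduce_func,
    ...<5 lines>...
                    overwrite_input=overwrite_input,
                    method=method)
    r = func(a, **kwargs)
    result = _quantile(arr,
                       quantiles=q,
    ...<2 lines>...
                       out=out,
                       weights=wgt)
    slices_having_nans = np.isnan(arr[-1, ...])
                                  ~~~^^^^^^^^^
IndexError: index -1 is out of bounds for axis 0 with size 0
```

View pics/w17.png

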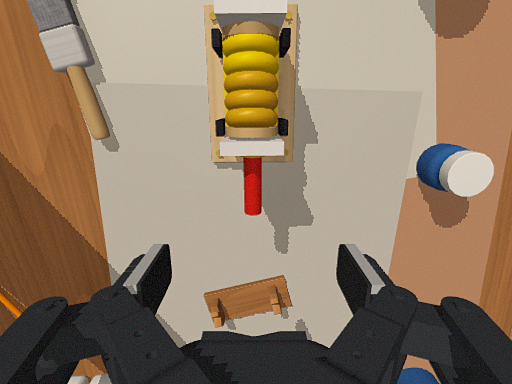

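Run:
```python
from h import *
p=cam("wrist");w=cloud(p);Q=colpose(w);z=Q[:,2]
print("column",cv2.minAreaRect(Q[(abs(Q[:,0])<26)&(abs(Q[:,1])<47.5)&(z>90)&(z<107)][:,:2].astype(np.float32)))
m=(abs(Q[:,0])<6)&(abs(Q[:,1])<44)&(z>95);print("col top",np.percentile(z[m],[50,99]))
for n in("scene","top"):
    p=cam(n);w=cloud(p);Q=colpose(w);z=Q[:,2]
    k=Q[(abs(Q[:,0])<10)&(Q[:,1]>62)&(Q[:,1]<95)&(z>65)&(z<95)]; print(n,"tip",len(k),k.round(1).tolist()[:12])
    save(p,n+"18.png")
    if n=="scene":save(p,"s18c.png",(150,150,310,260),4)
```

```text
column ((-0.11232376098632812, -0.62689208984375), (90.39623260498047, 46.200286865234375), 89.64518737792969)
col top [103.95792643 106.13315814]
scene tip 17 [[0.7, 62.5, 83.8], [-3.0, 64.0, 80.4], [-1.4, 66.8, 82.8], [-2.3, 68.9, 82.4], [0.8, 62.6, 80.5], [1.4, 65.1, 81.8], [0.5, 67.2, 81.5], [-0.9, 69.3, 80.6], [-2.1, 71.4, 79.9], [-0.3, 74.1, 82.5], [4.6, 63.5, 81.3], [1.6, 65.2, 78.6]]
top tip 14 [[3.2, 76.5, 80.4], [3.3, 73.9, 80.9], [3.6, 71.4, 80.0], [3.3, 68.5, 82.7], [3.6, 66.0, 81.8], [0.9, 79.1, 77.6], [1.0, 76.5, 78.0], [0.7, 73.7, 80.6], [0.6, 70.9, 82.4], [0.6, 68.3, 82.9], [0.7, 65.7, 83.3], [-1.6, 71.0, 80.1]]
```

View pics/s18c.png

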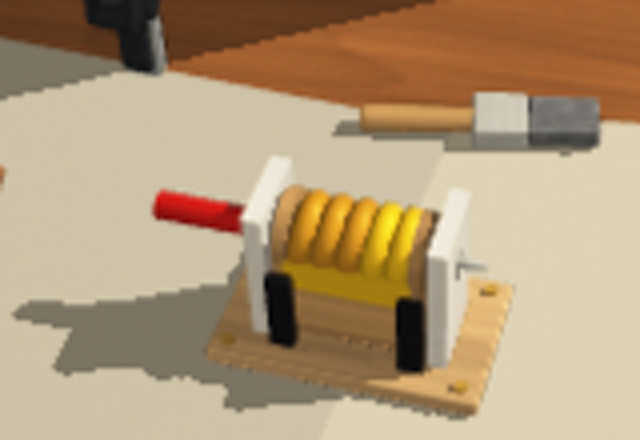

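View pics/scene18.png

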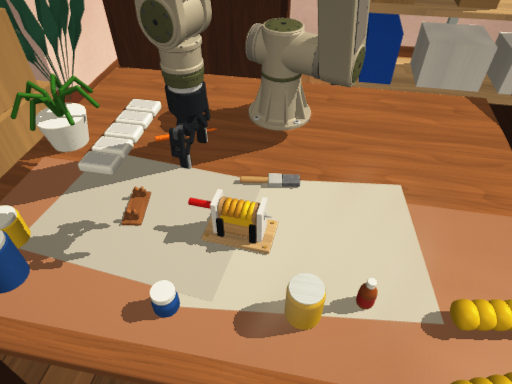

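The axle is through both posts, with its tip past the left post at crop pixel (480,267) to about y +79 mm. The column is seated, and the can, bottle, jar and brush are where they started.

```bash
python3 -c "
from h import *
print(hand_in())"
```

```text
the job is handed in; nothing more can be done
None
```

The column is in the saddle and the red-handled axle is through both posts with its collar against the right-hand post. I handed the job in at about 21 s of the 61 s allowed, and no verdict was reported.

- **Column:** I let it go in the saddle before fetching the axle. At the last check it was about 0.1 mm off centre across and 0.6 mm along, 0.4° off in yaw, with its top at about 106 mm, so it sits flat.
- **Axle insertion:** I slid it in from the right-hand post and met no noticeable force until the collar pushed back with about 5 N.
- **Axle at the last check:** The handle end put the collar face within about 1 mm of the post. The handle axis was near z 78–79 mm, and the tip was out about 79 mm past the stand's centre (68 mm needed).
- **Other things:** In the last scene picture the can, bottle, jar and brush are where they started, and the open gripper stands clear above.

**Failed or disagreeing checks:**
- My first move call was refused because its rows lacked some keys.
- One positioning move before insertion went about 1 mm farther than asked; I measured it and corrected it.
- One check script stopped because the tip was not in its picture, so I measured the tip from the scene and top cameras instead. The points those two gave for the thin tip scatter by 2–3 mm.

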